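# Plate the figs on tiles from the spring-loaded dispenser

### The arm

A 6-joint arm with a two-finger parallel gripper is mounted at the origin on a cart in front of the work surface, level with it; the furniture and walls round the work are solid. World frame = base frame: x ahead of the robot, y to its left, z up, the work surface at z = 0. Lengths are in mm, angles in rad, forces in N, time in s.
With the tool pointing down it reaches from about 275 to 1000 mm from the base axis. Payload 8.4 kg.
Tool frame: the origin (TCP) lies where the fingers leave the gripper's body, on its centre line; the fingertips stand 73 mm ahead of it and the grasp point (between the pads) lies 54 mm ahead of it (grip_point_offset is the distance from the TCP to the grasp point, in mm); z points along the fingers, y is the direction in which the jaws open and shut (so a half turn about z gives the same grasp; the last joint's range is limited). The gripper opens to 85 mm and grips with 20 to 120 N. Pads are 22 mm wide; open, the fingers measure 114 mm over their backs; the gripper's body (76 mm by 85 mm) begins 54 mm behind the grasp point. The pads swing forward as they close: fully open they stand 13 mm farther back than shut.
Start: joints at [-1.298, 0.353, 1.633, -0, 1.155, -0.002], TCP at [169.595, -601.553, 303.881] pointing down, gripper open.
Joint ranges: [-2.63, 2.63], [-0.92, 2.1], [0.06, 2.66], [-1.3, 4.44], [0, 2.69], [-3.02, 3.02]. Speed limits (rad/s): [2.22, 2.22, 2.79, 3.14, 3.14, 3.14].

### API

Orientations are given as [roll, pitch, yaw] about the fixed x, y, z axes, in that order (R = Rz(yaw) Ry(pitch) Rx(roll)).
In Python, from rig import sense, grab_frame, sign_off, grip_point_offset gives the robot as it stands. The module is installed in compiled form; this text tells all that it offers.
- The arm moves only by the tool drive_tool, never from a script. Its argument "targets" is one flat list of numbers, 7 for each row, row after row: the shift along the tool's x, y, z in m, then the turn, a rotation vector about the tool's x, y, z in rad, then the opening, from 0 (shut) to 1 (fully open). In form: [tx, ty, tz, wx, wy, wz, grip, tx, ty, tz, wx, wy, wz, grip, ...]. A call has 1 to 12 rows; each row is the pose to reach, as a shift and turn from the pose commanded when the call began, along the tool's axes at that moment; what a row does not reach only later rows make up. A row lasts 1/12 s, in which the tool goes at most 41.7 mm and 7.16 degrees, less where a joint would pass 70% of its speed; a pose out of reach is approached as far as the arm can. A call with a gripper value outside its range is refused whole. The fingers move at their own pace and stop on an object; "force" is the grip in N (left out, the last holds). Time passes only in rows, so rows that repeat a pose let the fingers close. It gives the time, the measured TCP pose, the force and the opening at its end, in the units of the state.
- sense(): the state, without advancing time (a new reading comes with each control period).
- grab_frame(name): name is "side" or "top"; returns a dict with "color" (480x640x3 uint8, blue, green, red), "vertical_fov" (degrees; the focal length in pixels is half the picture's height over the tangent of half this angle, whatever the lens; pixels are square), "cx", "cy" (the principal point, pixels), "world_from_camera" (4x4, takes a point from camera to world coordinates). Camera axes: x right, y down, z forward; pixel columns grow to the right and rows downward; lengths in mm; the calibration is good to about 2 mm. A picture is of the moment at which its call begins. There is no depth.
- sign_off(): hands the job in, once; it reports no verdict.
The state is a dict: "clock": time; "qpos": joint angles; "qvel": joint speeds; "joint_efforts": joint torques, N m; "eef_pos": TCP position; "tcp_rot": TCP orientation; "contact_force": force on the tool from outside, world axes, zero at the start; "wrist_torque": the same for the moment, N m; "opening": opening from 0.0 (shut) to 1.0 (fully open).
Only numpy, scipy, OpenCV 4.12 (cv2) and the standard library are available. Lean on these libraries where they do the work, as an engineer would, in place of code of your own. Each camera call takes 0.05 s, during which the arm holds its last target. There are 200 camera calls.

### The job

Plate the whole figs for service: set each whole fig in the middle of a white serving tile of its own, with the tiles lying flat on the cake board. If a tile is already lying out on the bench, use that one too, and draw only as many more from the top of the spring-loaded dispenser as are still needed; leave the remaining tiles in it and the other things where they are.

Things in the scene. Friction and masses are not known exactly. Their poses are not given: they have to be found in the camera images.
- cake_board: square beige cake board 208 x 208 x 9 mm lying flat on the bench, fixed; origin at the centre of its underside, x and y along its edges, z up. Room for four tiles in a two-by-two layout (long sides along the board's x). A fixed stack of plastic tubs 0.2 m tall stands behind it, some 10 cm from its far edge.
- dispenser: spring-loaded tile dispenser, fixed to the bench: open-topped steel box, outer walls 102 mm (its x) by 70 mm (its y) on a 132 x 100 mm foot. Origin at the centre of its underside, z up. The end walls and four corner guides reach 94 mm up; between the corner guides each long side is cut away down to 58 mm above the bench, 68 mm wide, so that fingers can reach the tiles' long sides. Tiles lie in it with their long side along its x, 2 mm free all round. Five tiles at the start.
- lifter (a joint): height of the dispenser's sprung platform (m): 0 with five tiles on it, 0.015 more for each tile taken, so the top tile always rises to the same level: its upper face 105 mm above the bench, 11 mm above the corner guides. Spring 123 N/m, it yields when pressed.
- tile_0_mid (a point): flat white ceramic serving tile 90 (x) x 58 (y) x 15 mm (z), 180 g, same on both faces; point at its centre. At the start in the dispenser, number 1 from the bottom.
- tile_1_mid (a point): flat white ceramic serving tile 90 (x) x 58 (y) x 15 mm (z), 180 g, same on both faces; point at its centre. At the start in the dispenser, number 2 from the bottom.
- tile_2_mid (a point): flat white ceramic serving tile 90 (x) x 58 (y) x 15 mm (z), 180 g, same on both faces; point at its centre. At the start in the dispenser, number 3 from the bottom.
- tile_3_mid (a point): flat white ceramic serving tile 90 (x) x 58 (y) x 15 mm (z), 180 g, same on both faces; point at its centre. At the start in the dispenser, number 4 from the bottom.
- tile_4_mid (a point): flat white ceramic serving tile 90 (x) x 58 (y) x 15 mm (z), 180 g, same on both faces; point at its centre. At the start in the dispenser, number 5 from the bottom.
- tile_5_mid (a point): flat white ceramic serving tile 90 (x) x 58 (y) x 15 mm (z), 180 g, same on both faces; point at its centre. Often absent. If present it was taken out earlier and lies flat on the bench to the right of the dispenser; at most one such tile lies out.
- tile_6_mid (a point): flat white ceramic serving tile 90 (x) x 58 (y) x 15 mm (z), 180 g, same on both faces; point at its centre. Often absent. If present it was taken out earlier and lies flat on the bench behind the dispenser; at most one such tile lies out.
- fig_0_mid (a point): whole fig, soft-looking and roundish, about 53 x 54 x 44 mm (its x, y, z; at the start z is up), 45 g; point at its centre, about half-way up. Each fig may be absent; three or four are present, on the bench between dispenser and cake board.
- fig_1_mid (a point): whole fig, soft-looking and roundish, about 48 x 50 x 49 mm (its x, y, z; at the start z is up), 45 g; point at its centre, about half-way up. Each fig may be absent; three or four are present, on the bench between dispenser and cake board.
- fig_3_mid (a point): whole fig, soft-looking and roundish, about 58 x 52 x 50 mm (its x, y, z; at the start z is up), 45 g; point at its centre, about half-way up. Each fig may be absent; three or four are present, on the bench between dispenser and cake board.
- fig_4_mid (a point): whole fig, soft-looking and roundish, about 53 x 48 x 45 mm (its x, y, z; at the start z is up), 45 g; point at its centre, about half-way up. Each fig may be absent; three or four are present, on the bench between dispenser and cake board.
- jam_jar: open jam jar 76 mm wide, 157 mm tall with a spreader in it, standing by on the bench, not needed; origin at the centre of its underside.
- jar_lid: black jar lid 71 x 71 x 15 mm, standing by on the bench, not needed; origin at the centre of its underside.
- dial_timer: white kitchen timer 64 x 64 x 44 mm, often absent, standing by on the bench, not needed; origin at the centre of its underside.

How it is judged:
By the outcome, as a careful person would: the job done as asked, in the order asked, and still so for the second after the job is handed in, with the robot touching nothing.
Of fig_0, fig_1, fig_3, fig_4 only 3 to 4 are there at a start; the rules pass over those that are not, and their reading is None.
Of tile_5, tile_6, dial_timer only 1 to 1 are there at a start; the rules pass over those that are not, and their reading is None.
At some moment in a run one of tile_5, tile_6 may be knocked a few centimetres aside while the robot is not near it.
Once in a run the grip may slacken for a moment while it holds something.
It also fails if it takes over 210 s, if anything falls off the work surface, if the arm or the gripper's body presses on something with over 40 N, if the wrist force passes 120 N, or if a joint passes its speed limit or range.

## Working session

There is one attempt and no reset: what is moved stays moved. The work goes in short steps, Python scripts to look and compute and a tool call to move; the robot and the scene stay as the last step left them, time stands still between calls to the robot, and variables do not carry over. Pictures are saved under pics/ and viewed, about 12 in all and at most 16, crops included, and the job is handed in when it is done.

Besides the shell and the picture viewer there is one more tool, called after "Emit:" by a JSON object that holds its "fn" and its "kwargs", one argument or row to a line. drive_tool: Moves the arm, as the interface text tells. Its arguments: {"type":"object","properties":{"targets":{"type":"array"},"force":{"type":"number"}},"required":["targets"]}

```bash
mkdir -p pics; cat > h.py <<'E'
import numpy as np, cv2
from rig import sense, grab_frame, sign_off, grip_point_offset
def cam(f):
    F=f["color"].shape[0]/2/np.tan(np.radians(f["vertical_fov"])/2)
    return F,f["cx"],f["cy"],np.array(f["world_from_camera"])
def ray(f,u,v,z):
    F,cx,cy,T=cam(f); d=T[:3,:3]@np.array([(u-cx)/F,(v-cy)/F,1]); o=T[:3,3]
    return o+d*(z-o[2])/d[2]
def proj(f,p):
    F,cx,cy,T=cam(f); c=T[:3,:3].T@(np.array(p)-T[:3,3]); return cx+F*c[0]/c[2],cy+F*c[1]/c[2]
E
python3 - <<'E'
from h import *
print(sense(),grip_point_offset)
for n in("side","top"):
    f=grab_frame(n); print(n,f["vertical_fov"],f["cx"],f["cy"],np.round(f["world_from_camera"],3).tolist())
    cv2.imwrite(f"pics/{n}0.png",f["color"])
E
```

```text
{'clock': 0.0, 'qpos': array([-1.29838162e+00,  3.53664429e-01,  1.63415178e+00,  2.16566417e-05,
        1.15518565e+00, -2.40012743e-03]), 'qvel': array([-0.00016722, -0.0006944 ,  0.00060336, -0.00027972,  0.00090744,
       -0.00072466]), 'joint_efforts': array([-3.39430124e-03, -6.05254269e+01, -3.42069268e+01, -2.40308345e-04,
        9.33509757e-03, -3.48986623e-05]), 'eef_pos': array([ 169.50814906, -601.17925951,  303.14388863]), 'tcp_rot': array([-3.14018351e+00, -2.31828649e-05,  2.74806058e-01]), 'contact_force': array([-0.41272577, -0.20617629, -0.3182377 ]), 'wrist_torque': array([ 0.03164815, -0.00143083, -0.02432499]), 'opening': 1.0009597243402089} 53.900000000000006
side 55.718977345880944 319.3210650681826 239.8751250835555 [[0.984, -0.106, 0.147, 479.813], [-0.179, -0.476, 0.861, -1011.615], [-0.021, -0.873, -0.487, 580.963], [0.0, 0.0, 0.0, 1.0]]
top 48.921246019450265 319.77943528519216 235.23852186185738 [[0.004, -0.984, 0.178, 406.259], [-1.0, -0.002, 0.01, -162.949], [-0.01, -0.178, -0.984, 1198.088], [0.0, 0.0, 0.0, 1.0]]
```

View pics/top0.png

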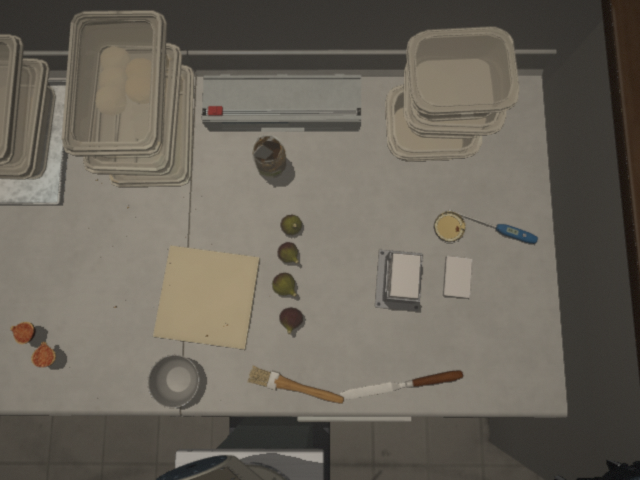

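View pics/side0.png

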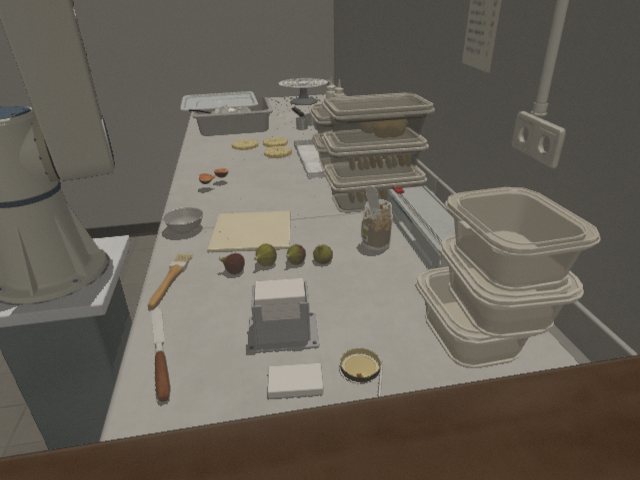

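The top view shows the board near (207,298), four figs near (291,225), (289,253), (285,286) and (291,320), the dispenser tile at (404,276), and one loose tile at (458,278), to the right of the dispenser. The side view agrees, so I need the loose tile plus three from the dispenser. Next I measure positions.

```bash
cat > meas.py <<'E'
from h import *
def masks(img):
    hsv=cv2.cvtColor(img,cv2.COLOR_BGR2HSV); H,S,V=cv2.split(hsv)
    return dict(white=((S<25)&(V>195)), beige=((H>15)&(H<35)&(S>35)&(V>170)), fig=((V<150)&(S>70)))
def blobs(m,amin,roi):
    m=m.astype(np.uint8)*255; k=np.zeros_like(m); x0,y0,x1,y1=roi; k[y0:y1,x0:x1]=m[y0:y1,x0:x1]
    k=cv2.morphologyEx(k,cv2.MORPH_CLOSE,np.ones((3,3)))
    cs,_=cv2.findContours(k,cv2.RETR_EXTERNAL,cv2.CHAIN_APPROX_NONE)
    return [c for c in cs if cv2.contourArea(c)>amin]
def rect(f,c,z):
    p=np.array([ray(f,u,v,z)[:2] for u,v in c[:,0,:]],np.float32)
    (x,y),(w,h),a=cv2.minAreaRect(p); 
    if w<h: w,h,a=h,w,a+90
    return x,y,w,h,(a+90)%180-90
E
python3 - <<'E'
from meas import *
f=grab_frame("top"); im=f["color"]; M=masks(im)
for u,v in [(404,276),(458,278),(207,298),(330,180),(430,300),(285,286),(291,320)]: print((u,v),im[v,u],cv2.cvtColor(im[v:v+1,u:u+1],cv2.COLOR_BGR2HSV)[0,0])
for n,z,roi in(("white",105,(380,240,430,310)),("white",15,(436,240,480,310)),("beige",9,(140,230,270,360)),("fig",22,(265,205,312,345))):
    for c in blobs(M[n],60,roi): print(n,np.round(rect(f,c,z),1),cv2.boundingRect(c))
cv2.imwrite("pics/crop0.png",cv2.resize(im[195:365,140:490],None,fx=2.2,fy=2.2,interpolation=cv2.INTER_CUBIC))
E
```

```text
(404, 276) [143 155 165] [ 16  34 165]
(458, 278) [140 152 161] [ 17  33 161]
(207, 298) [117 147 162] [ 20  71 162]
(330, 180) [121 132 140] [ 17  35 140]
(430, 300) [117 129 135] [ 20  34 135]
(285, 286) [44 80 85] [ 26 123  85]
(291, 320) [44 48 66] [ 5 85 66]
fig [432.7 -84.8  46.1  43.6 -45. ] (280, 309, 22, 24)
fig [508.3 -71.2  49.4  48.9   1.1] (273, 273, 23, 23)
fig [579.3 -79.2  43.5  40.6   0.7] (279, 243, 19, 20)
fig [644.4 -84.6  43.7  42.5 -44.1] (281, 215, 20, 20)
```

View pics/crop0.png

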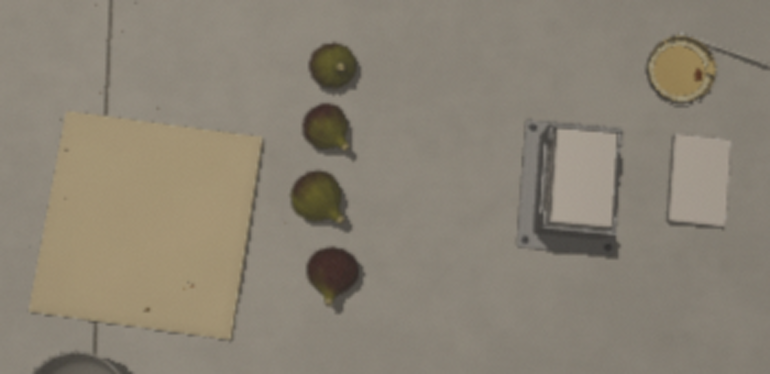

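The crop shows four whole figs, with stems pointing mostly −x or −y and the top one pointing up. The board is turned a few degrees and the tiles are clear. I'll fix the colour thresholds.

```bash
sed -i 's/white=.*/white=((S<50)\&(V>150)), beige=((H>14)\&(H<30)\&(S>55)\&(V>125)), fig=((V<110)\&(S>70)))/' meas.py
python3 - <<'E'
from meas import *
f=grab_frame("top"); im=f["color"]; M=masks(im)
for n,z,roi in(("white",105,(380,240,430,310)),("white",15,(436,240,480,310)),("beige",9,(140,230,270,360)),("fig",22,(265,205,312,345))):
    for c in blobs(M[n],60,roi): print(n,np.round(rect(f,c,z),1),cv2.boundingRect(c))
f=grab_frame("side"); im=f["color"]; M=masks(im)
for n,z,roi in(("white",105,(240,270,315,310)),("white",15,(255,350,335,405)),("beige",9,(200,200,300,255)),("fig",22,(215,235,340,280))):
    for c in blobs(M[n],60,roi):
        x,y,w,h=cv2.boundingRect(c); print("side",n,np.round(rect(f,c,z),1),(x,y,w,h), np.round(ray(f,x+w/2,y+h/2,z)[:2],1))
E
```

```text
white [ 520.5 -328.9   86.6   54.7   -5. ] (391, 254, 29, 43)
white [ 527.9 -460.5   86.    54.4   -6.1] (445, 256, 27, 41)
beige [482.  104.3 207.1 206.7  -7.5] (153, 246, 106, 103)
fig [434.3 -86.1  44.7  43.4 -44. ] (280, 309, 22, 24)
fig [508.3 -71.2  49.4  48.9   1.1] (273, 273, 23, 23)
fig [579.3 -79.2  43.5  40.6   0.7] (279, 243, 19, 20)
fig [644.4 -85.6  44.2  42.   45. ] (281, 215, 21, 19)
side white [ 513.5 -330.3  143.6  121.6  -11.9] (240, 270, 75, 40) [ 516.2 -336.6]
side white [ 523.2 -458.1  139.6  120.   -11.4] (255, 350, 80, 55) [ 526.5 -464.1]
side fig [433.7 -87.1  81.3  48.9 -73.1] (220, 254, 24, 19) [429.1 -91. ]
side fig [643.  -92.6  74.7  41.3  78.4] (314, 246, 18, 17) [643.8 -96.4]
side fig [579.7 -78.7  84.7  41.3  81.3] (287, 245, 18, 19) [580.6 -82.5]
side fig [507.8 -68.3  94.2  47.3  84.5] (255, 245, 21, 21) [508.5 -71.5]
```

```bash
cat > go.py <<'E'
import sys
from h import *
from scipy.spatial.transform import Rotation as R
def delta(goal,s=None):
    s=s or sense(); A=R.from_euler("xyz",s["tcp_rot"]); B=R.from_euler("xyz",[np.pi,0,goal[3]])
    return np.round(A.inv().apply(np.array(goal[:3])-s["eef_pos"])/1000,4).tolist()+np.round((A.inv()*B).as_rotvec(),4).tolist()
if __name__=="__main__":
    s=sense(); print(np.round(s["eef_pos"],1),np.round(s["tcp_rot"],3),s["opening"],s["clock"])
    for g in sys.argv[1:]: print(g,delta([float(v) for v in g.split(",")],s))
E
python3 go.py 380,-560,110,-0.105
```

```text
[ 169.6 -601.4  303.5] [-3.141  0.     0.275] 1.002999794426792 0.25
380,-560,110,-0.105 [0.2138, 0.0174, 0.1935, -0.0007, 0.0001, 0.3798]
```

Emit:
{"fn": "drive_tool", "kwargs": {
  "targets": [0.214,0.017,0.1,0,0,0.38,0.7,0.214,0.017,0.1,0,0,0.38,0.7,0.214,0.017,0.1,0,0,0.38,0.7,0.214,0.017,0.1,0,0,0.38,0.7,0.214,0.017,0.1,0,0,0.38,0.7,0.214,0.017,0.14,0,0,0.38,0.7,0.214,0.017,0.18,0,0,0.38,0.7,0.214,0.017,0.2,0,0,0.38,0.7,0.214,0.017,0.21,0,0,0.38,0.7,0.214,0.017,0.22,0,0,0.38,0.7,0.214,0.017,0.22,0,0,0.38,0.7,0.214,0.017,0.22,0,0,0.38,0.7],
  "force": 60
}}

```text
clock: 1.25
eef_pos: [380.2, -560.8, 85.3]
tcp_rot: [3.14, -0.001, -0.106]
contact_force: [0.7, -0.3, 0.9]
opening: 0.697
```

Emit:
{"fn": "drive_tool", "kwargs": {
  "targets": [0,0,0.002,0,0,0,0.7,0,0,0.004,0,0,0,0.7,0,0,0.006,0,0,0,0.7,0,0,0.007,0,0,0,0.7,0,0,0.008,0,0,0,0.7,0,0,0.009,0,0,0,0.7]
}}

```text
clock: 1.75
eef_pos: [380.2, -559.9, 75.1]
tcp_rot: [3.141, -0.0, -0.105]
contact_force: [0.3, -0.2, 0.7]
opening: 0.7
```

```bash
python3 - <<'E'
from h import *
f=grab_frame("side"); s=sense(); p=s["eef_pos"]; u,v=proj(f,[p[0],p[1],30]); u,v=int(u),int(v); print(u,v,p, s["contact_force"])
for z in (0,2,4,6): print(z, proj(f,[p[0],p[1],z]))
x=max(u-60,0);y=max(v-60,0)
cv2.imwrite("pics/tip.png",cv2.resize(f["color"][y:y+130,x:x+160],None,fx=4,fy=4,interpolation=cv2.INTER_CUBIC)); print(x,y)
E
```

```text
200 435 [ 380.11243253 -559.7657186    74.71410316] [-0.74821216  0.60702071 -1.06690636]
0 (np.float64(204.03270690325908), np.float64(448.86089988308197))
2 (np.float64(203.83248114882622), np.float64(447.9633916965098))
4 (np.float64(203.6316600798081), np.float64(447.06321502348146))
6 (np.float64(203.4302410372529), np.float64(446.16035794529523))
140 375
```

Emit:
{"fn": "drive_tool", "kwargs": {
  "targets": [0,0,0.001,0,0,0,0.7,0,0,0.002,0,0,0,0.7,0,0,0.003,0,0,0,0.7,0,0,0.004,0,0,0,0.7,0,0,0.004,0,0,0,0.7]
}}

```text
clock: 2.22
eef_pos: [380.1, -559.7, 70.6]
tcp_rot: [-3.141, 0.0, -0.105]
contact_force: [-0.3, -0.2, 0.6]
opening: 0.704
```

Emit:
{"fn": "drive_tool", "kwargs": {
  "targets": [0,0,0.001,0,0,0,0.7,0,0,0.002,0,0,0,0.7,0,0,0.002,0,0,0,0.7]
}}

```text
clock: 2.47
eef_pos: [380.1, -559.8, 68.7]
tcp_rot: [-3.141, 0.0, -0.105]
contact_force: [0.1, -0.3, -0.2]
opening: 0.698
```

Emit:
{"fn": "drive_tool", "kwargs": {
  "targets": [0,0,0.001,0,0,0,0.7,0,0,0.002,0,0,0,0.7,0,0,0.002,0,0,0,0.7]
}}

```text
clock: 2.72
eef_pos: [380.2, -559.9, 67.7]
tcp_rot: [3.142, -0.0, -0.105]
contact_force: [-1.3, 2.5, 7.9]
opening: 0.698
```

Emit:
{"fn": "drive_tool", "kwargs": {
  "targets": [0,0,0.001,0,0,0,0.7,0,0,0.002,0,0,0,0.7,0,0,0.002,0,0,0,0.7]
}}

```text
clock: 2.97
eef_pos: [380.3, -560.0, 67.6]
tcp_rot: [3.142, -0.0, -0.105]
contact_force: [-5.4, 7.8, 25.9]
opening: 0.703
```

Emit:
{"fn": "drive_tool", "kwargs": {
  "targets": [0,0,-0.08,0,0,0,0.9,0,0,-0.08,0,0,0,0.9,0,0,-0.08,0,0,0,0.9]
}}

```text
clock: 3.22
eef_pos: [382.3, -563.0, 152.3]
tcp_rot: [3.134, -0.007, -0.105]
contact_force: [1.3, -1.7, 1.1]
opening: 0.901
```

```bash
python3 go.py 527,-460.5,140,-0.105 527,-460.5,71,-0.105
```

```text
[ 382.3 -563.   152.3] [ 3.134 -0.007 -0.105] 0.90087122389448 3.2167
527,-460.5,140,-0.105 [0.133, -0.1173, 0.0122, 0.008, -0.0067, -0.0002]
527,-460.5,71,-0.105 [0.1326, -0.1178, 0.0812, 0.008, -0.0067, -0.0002]
```

Emit:
{"fn": "drive_tool", "kwargs": {
  "targets": [0.035,-0.03,0,0,0,0,0.9,0.07,-0.06,0,0,0,0,0.9,0.105,-0.09,0.01,0,0,0,0.9,0.13,-0.11,0.03,0,0,0,0.9,0.1355,-0.114,0.04,0,0,0,0.9,0.1355,-0.114,0.045,0,0,0,0.9,0.1355,-0.114,0.045,0,0,0,0.9,0.1355,-0.114,0.045,0,0,0,0.9]
}}

```text
clock: 3.88
eef_pos: [525.9, -461.2, 99.4]
tcp_rot: [-3.141, 0.001, -0.105]
contact_force: [-0.8, -0.1, -0.0]
opening: 0.898
```

```bash
python3 go.py 527,-460.5,71,-0.105; python3 - <<'E'
from meas import *
f=grab_frame("side"); im=f["color"]
cv2.imwrite("pics/s1.png",cv2.resize(im[230:440,150:400],None,fx=3,fy=3,interpolation=cv2.INTER_CUBIC))
E
```

```text
[ 525.9 -461.2   99.4] [-3.141e+00  1.000e-03 -1.050e-01] 0.8982086375748315 3.8833
527,-460.5,71,-0.105 [0.0011, -0.0008, 0.0284, -0.0004, 0.0012, -0.0004]
```

View pics/s1.png

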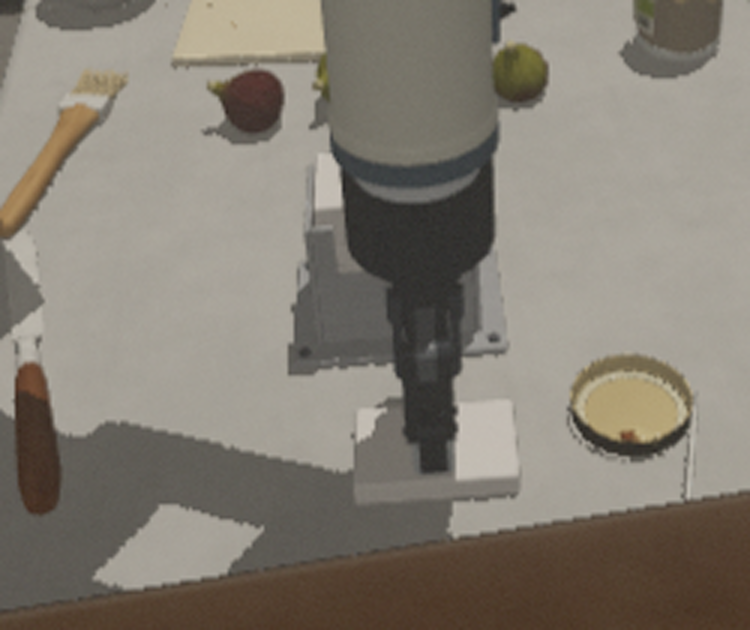

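The near finger is centred along the loose tile (tile about 356–518 px, finger about 435 px). Descending and gripping.

Emit:
{"fn": "drive_tool", "kwargs": {
  "targets": [0.001,-0.001,0.012,0,0,0,0.9,0.001,-0.001,0.024,0,0,0,0.9,0.001,-0.001,0.0285,0,0,0,0.9,0.001,-0.001,0.0285,0,0,0,0.9,0.001,-0.001,0.0285,0,0,0,0,0.001,-0.001,0.0285,0,0,0,0,0.001,-0.001,0.0285,0,0,0,0,0.001,-0.001,0.0285,0,0,0,0,0.001,-0.001,0.0285,0,0,0,0],
  "force": 80
}}

```text
clock: 4.68
eef_pos: [528.3, -460.1, 72.0]
tcp_rot: [3.141, -0.001, -0.105]
contact_force: [-0.2, -0.1, 2.5]
opening: 0.654
```

Emit:
{"fn": "drive_tool", "kwargs": {
  "targets": [0,0,-0.01,0,0,0,0,0,0,-0.03,0,0,0,0,0,0,-0.06,0,0,0,0,0,0,-0.095,0,0,0,0,0,0,-0.125,0,0,0,0,0,0,-0.145,0,0,0,0,0,0,-0.15,0,0,0,0,0,0,-0.15,0,0,0,0,0,0,-0.15,0,0,0,0]
}}

```text
clock: 5.43
eef_pos: [527.5, -459.3, 220.5]
tcp_rot: [-3.141, 0.001, -0.105]
contact_force: [-0.6, 0.5, -2.6]
opening: 0.652
```

```bash
python3 - <<'E'
import numpy as np
c=np.array([482,104.3]); a=np.radians(-7.5); X=np.array([np.cos(a),np.sin(a)]); Y=np.array([-X[1],X[0]])
for i in(1,-1):
  for j in(1,-1): print(i,j,np.round(c+i*50*X+j*52*Y,1))
E
python3 go.py 527.1,148.7,221,-0.131
```

```text
1 1 [538.4 149.3]
1 -1 [524.8  46.2]
-1 1 [439.2 162.4]
-1 -1 [425.6  59.3]
[ 527.5 -459.3  220.5] [-3.141e+00  1.000e-03 -1.050e-01] 0.6522226697206845 5.4333
527.1,148.7,221,-0.131 [-0.0642, -0.6046, -0.0, -0.0007, 0.001, 0.0258]
```

Emit:
{"fn": "drive_tool", "kwargs": {
  "targets": [-0.001,-0.01,0,0,0,0,0,-0.003,-0.03,0,0,0,0,0,-0.006,-0.06,0,0,0,0,0,-0.009,-0.095,0,0,0,0,0,-0.012,-0.13,0,0,0,0,0,-0.015,-0.165,0,0,0,0,0,-0.018,-0.2,0,0,0,0,0,-0.021,-0.235,0,0,0,0,0,-0.024,-0.265,0,0,0,0,0,-0.026,-0.285,0,0,0,0,0,-0.028,-0.3,0,0,0,0,0,-0.028,-0.305,0,0,0,0,0]
}}

```text
clock: 6.43
eef_pos: [530.7, -150.6, 219.7]
tcp_rot: [-3.14, 0.004, -0.103]
contact_force: [0.7, -0.6, -2.1]
opening: 0.653
```

Emit:
{"fn": "drive_tool", "kwargs": {
  "targets": [-0.001,-0.01,0,0,0,0,0,-0.003,-0.03,0,0,0,0,0,-0.006,-0.06,0,0,0,0,0,-0.009,-0.095,0,0,0,0,0,-0.012,-0.13,0,0,0,0,0,-0.015,-0.165,0,0,0,0,0,-0.018,-0.2,0,0,0,0,0,-0.021,-0.235,0,0,0,0,0,-0.024,-0.265,0,0,0,0,0,-0.025,-0.285,0.02,0,0,0.026,0,-0.025,-0.298,0.04,0,0,0.026,0,-0.025,-0.301,0.06,0,0,0.026,0]
}}

```text
clock: 7.43
eef_pos: [539.2, 150.4, 160.4]
tcp_rot: [-3.141, -0.001, -0.13]
contact_force: [-0.7, 0.7, -1.9]
opening: 0.655
```

Emit:
{"fn": "drive_tool", "kwargs": {
  "targets": [0,0,0,0,0,0,0,0,0,0.01,0,0,0,0,0,0,0.02,0,0,0,0,0,0,0.02,0,0,0,0,0,0,0.02,0,0,0,0]
}}

```text
clock: 7.85
eef_pos: [538.9, 147.7, 141.3]
tcp_rot: [3.141, 0.0, -0.132]
contact_force: [0.3, -0.3, -1.6]
opening: 0.651
```

```bash
python3 go.py 538.4,149.3,82,-0.131; python3 - <<'E'
from meas import *
f=grab_frame("side"); im=f["color"]
cv2.imwrite("pics/s2.png",cv2.resize(im[130:300,180:400],None,fx=3,fy=3,interpolation=cv2.INTER_CUBIC))
E
```

```text
[538.9 147.7 141.3] [ 3.141  0.    -0.132] 0.6512657915771403 7.85
538.4,149.3,82,-0.131 [-0.0007, -0.0015, 0.0593, 0.0002, 0.0005, -0.0012]
```

View pics/s2.png

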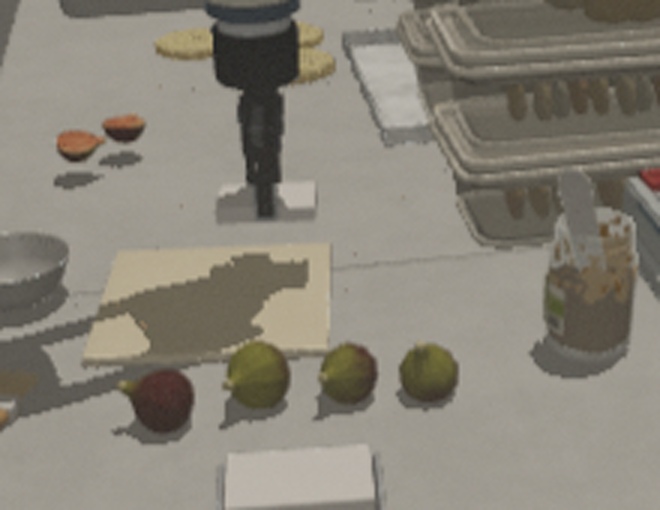

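The tile is held level above the far half of the board. Lowering and releasing.

Emit:
{"fn": "drive_tool", "kwargs": {
  "targets": [0,-0.0015,0.02,0,0,0,0,0,-0.0015,0.04,0,0,0,0,0,-0.0015,0.053,0,0,0,0,0,-0.0015,0.057,0,0,0,0,0,-0.0015,0.059,0,0,0,0,0,-0.0015,0.06,0,0,0,0,0,-0.0015,0.06,0,0,0,0]
}}

```text
clock: 8.48
eef_pos: [539.7, 150.0, 82.2]
tcp_rot: [-3.141, -0.001, -0.131]
contact_force: [0.4, -0.5, -1.7]
opening: 0.655
```

Emit:
{"fn": "drive_tool", "kwargs": {
  "targets": [0,0,0,0,0,0,0.85,0,0,0,0,0,0,0.85,0,0,0,0,0,0,0.85,0,0,-0.02,0,0,0,0.85,0,0,-0.05,0,0,0,0.85,0,0,-0.09,0,0,0,0.85,0,0,-0.12,0,0,0,0.85,0,0,-0.14,0,0,0,0.85,0,0,-0.14,0,0,0,0.85,0,0,-0.14,0,0,0,0.85]
}}

```text
clock: 9.32
eef_pos: [539.8, 150.1, 223.0]
tcp_rot: [-3.14, -0.003, -0.131]
contact_force: [-0.4, -1.1, -0.5]
opening: 0.85
```

```bash
python3 go.py 520,-329,200,-0.09
```

```text
[539.8 150.1 223. ] [-3.14e+00 -3.00e-03 -1.31e-01] 0.8504662977970423 9.3167
520,-329,200,-0.09 [0.043, 0.4776, 0.0225, -0.0012, -0.0031, -0.0412]
```

Emit:
{"fn": "drive_tool", "kwargs": {
  "targets": [0.004,0.04,0,0,0,0,0.85,0.008,0.08,0,0,0,0,0.85,0.012,0.12,0,0,0,-0.01,0.85,0.015,0.16,0,0,0,-0.02,0.85,0.018,0.2,0,0,0,-0.03,0.85,0.022,0.24,0,0,0,-0.041,0.85,0.026,0.28,0,0,0,-0.041,0.85,0.03,0.32,0,0,0,-0.041,0.85,0.033,0.36,0,0,0,-0.041,0.85,0.036,0.4,0,0,0,-0.041,0.85,0.039,0.43,0.01,0,0,-0.041,0.85,0.041,0.455,0.02,0,0,-0.041,0.85]
}}

```text
clock: 10.32
eef_pos: [519.5, -309.1, 200.1]
tcp_rot: [3.142, 0.0, -0.092]
contact_force: [0.5, 0.8, 1.2]
opening: 0.85
```

Emit:
{"fn": "drive_tool", "kwargs": {
  "targets": [0.001,0.012,0.001,0,0,0,0.85,0.001,0.022,0.002,0,0,0,0.85,0.001,0.022,0.002,0,0,0,0.85,0.001,0.022,0.002,0,0,0,0.85,0.001,0.022,0.002,0,0,0,0.85]
}}

```text
clock: 10.73
eef_pos: [519.5, -327.3, 199.5]
tcp_rot: [-3.141, 0.0, -0.089]
contact_force: [0.6, -0.5, 0.0]
opening: 0.844
```

```bash
python3 go.py 520,-329,163,-0.09; python3 - <<'E'
from meas import *
f=grab_frame("top"); im=f["color"]; M=masks(im)
for c in blobs(M["white"],300,(140,230,270,360)): print("placed",np.round(rect(f,c,24),1))
f=grab_frame("side"); im=f["color"]
cv2.imwrite("pics/s3.png",cv2.resize(im[200:370,180:400],None,fx=3,fy=3,interpolation=cv2.INTER_CUBIC))
E
```

```text
[ 519.5 -327.3  199.5] [-3.141  0.    -0.089] 0.8444047618913304 10.7333
520,-329,163,-0.09 [0.0007, 0.0016, 0.0365, -0.0004, 0.0001, 0.0007]
placed [539.4 151.3  89.2  56.4  -7.3]
```

View pics/s3.png

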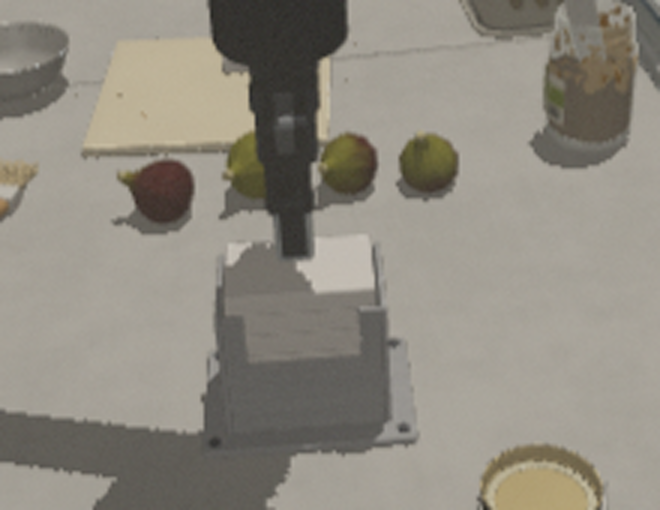

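The finger is centred on the dispenser tile. The placed tile measures (539.4, 151.3), within 2 mm of plan. Now I grip the top tile with the tips about 3 mm above the one below.

Emit:
{"fn": "drive_tool", "kwargs": {
  "targets": [0.0005,0.0015,0.015,0,0,0,0.85,0.0005,0.0015,0.03,0,0,0,0.85,0.0005,0.0015,0.038,0,0,0,0.85,0.0005,0.0015,0.038,0,0,0,0.85,0.0005,0.0015,0.038,0,0,0,0.85]
}}

```text
clock: 11.25
eef_pos: [519.7, -329.5, 161.4]
tcp_rot: [-3.141, 0.001, -0.09]
contact_force: [-0.4, -0.7, 0.5]
opening: 0.851
```

Emit:
{"fn": "drive_tool", "kwargs": {
  "targets": [0,0,0,0,0,0,0,0,0,0,0,0,0,0,0,0,0,0,0,0,0,0,0,0,0,0,0,0,0,0,0,0,0,0,0]
}}

```text
clock: 11.67
eef_pos: [520.0, -330.3, 161.9]
tcp_rot: [3.141, -0.001, -0.09]
contact_force: [1.0, -0.2, 0.8]
opening: 0.652
```

Emit:
{"fn": "drive_tool", "kwargs": {
  "targets": [0,0,-0.005,0,0,0,0,0,0,-0.01,0,0,0,0,0,0,-0.02,0,0,0,0,0,0,-0.04,0,0,0,0,0,0,-0.055,0,0,0,0,0,0,-0.06,0,0,0,0,0,0,-0.06,0,0,0,0,0,0,-0.06,0,0,0,0]
}}

```text
clock: 12.33
eef_pos: [519.5, -330.1, 221.5]
tcp_rot: [3.141, -0.0, -0.09]
contact_force: [-0.1, 0.6, -2.0]
opening: 0.653
```

```bash
python3 go.py 439.2,162.4,220,-0.131; python3 - <<'E'
from meas import *
f=grab_frame("side"); im=f["color"]
cv2.imwrite("pics/s4.png",cv2.resize(im[170:370,180:400],None,fx=2.5,fy=2.5,interpolation=cv2.INTER_CUBIC))
E
```

```text
[ 519.5 -330.1  221.5] [ 3.141 -0.    -0.09 ] 0.6526246843889221 12.3333
439.2,162.4,220,-0.131 [-0.1244, -0.4832, 0.0014, 0.0002, -0.0003, 0.0407]
```

View pics/s4.png

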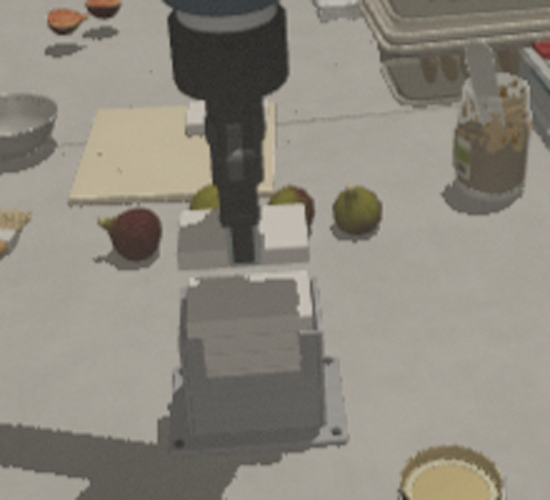

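One tile was lifted and the stack rose to the same level. Carrying it to the near-left spot.

Emit:
{"fn": "drive_tool", "kwargs": {
  "targets": [-0.003,-0.01,0,0,0,0,0,-0.008,-0.03,0,0,0,0,0,-0.016,-0.06,0,0,0,0,0,-0.025,-0.095,0,0,0,0,0,-0.034,-0.13,0,0,0,0,0,-0.043,-0.165,0,0,0,0,0,-0.052,-0.2,0,0,0,0,0,-0.061,-0.235,0,0,0,0,0,-0.07,-0.27,0,0,0,0,0,-0.079,-0.305,0,0,0,0,0,-0.088,-0.34,0,0,0,0,0,-0.097,-0.375,0,0,0,0,0]
}}

```text
clock: 13.38
eef_pos: [455.1, 54.0, 220.7]
tcp_rot: [3.141, 0.001, -0.09]
contact_force: [0.2, -0.2, -1.8]
opening: 0.656
```

Emit:
{"fn": "drive_tool", "kwargs": {
  "targets": [-0.009,-0.035,0,0,0,0,0,-0.018,-0.07,0.01,0,0,0.01,0,-0.023,-0.09,0.03,0,0,0.02,0,-0.026,-0.104,0.05,0,0,0.03,0,-0.0275,-0.108,0.07,0,0,0.041,0,-0.0275,-0.1085,0.085,0,0,0.041,0,-0.0275,-0.1085,0.09,0,0,0.041,0,-0.0275,-0.1085,0.09,0,0,0.041,0,-0.0275,-0.1085,0.09,0,0,0.041,0]
}}

```text
clock: 14.13
eef_pos: [438.8, 162.5, 131.4]
tcp_rot: [3.141, 0.001, -0.131]
contact_force: [0.4, 0.6, -1.0]
opening: 0.652
```

```bash
python3 go.py 439.2,162.4,82,-0.131
```

```text
[438.8 162.5 131.4] [ 3.141e+00  1.000e-03 -1.310e-01] 0.6522113975720062 14.1333
439.2,162.4,82,-0.131 [0.0004, 0.0, 0.0494, 0.0004, 0.0009, -0.0003]
```

Emit:
{"fn": "drive_tool", "kwargs": {
  "targets": [0,0,0.02,0,0,0,0,0,0,0.035,0,0,0,0,0,0,0.045,0,0,0,0,0,0,0.048,0,0,0,0,0,0,0.0495,0,0,0,0,0,0,0.0495,0,0,0,0,0,0,0.0495,0,0,0,0]
}}

```text
clock: 14.72
eef_pos: [439.7, 162.7, 82.6]
tcp_rot: [-3.141, -0.001, -0.131]
contact_force: [-0.3, 0.8, -1.8]
opening: 0.651
```

Emit:
{"fn": "drive_tool", "kwargs": {
  "targets": [0,0,0,0,0,0,0.85,0,0,0,0,0,0,0.85,0,0,0,0,0,0,0.85,0,0,-0.02,0,0,0,0.85,0,0,-0.05,0,0,0,0.85,0,0,-0.09,0,0,0,0.85,0,0,-0.12,0,0,0,0.85,0,0,-0.14,0,0,0,0.85,0,0,-0.14,0,0,0,0.85]
}}

```text
clock: 15.47
eef_pos: [441.3, 163.4, 226.3]
tcp_rot: [-3.138, -0.007, -0.131]
contact_force: [0.6, 1.1, 0.0]
opening: 0.85
```

Emit:
{"fn": "drive_tool", "kwargs": {
  "targets": [0.012,0.04,0,0,0,0,0.85,0.024,0.08,0,0,0,0,0.85,0.036,0.12,0,0,0,-0.01,0.85,0.048,0.16,0,0,0,-0.02,0.85,0.06,0.2,0,0,0,-0.03,0.85,0.072,0.24,0,0,0,-0.041,0.85,0.084,0.28,0,0,0,-0.041,0.85,0.096,0.32,0,0,0,-0.041,0.85,0.108,0.36,0,0,0,-0.041,0.85,0.12,0.4,0,0,0,-0.041,0.85,0.13,0.43,0.01,0,0,-0.041,0.85,0.138,0.455,0.02,0,0,-0.041,0.85]
}}

```text
clock: 16.47
eef_pos: [516.7, -309.6, 201.5]
tcp_rot: [3.141, -0.001, -0.092]
contact_force: [0.1, 0.4, -0.4]
opening: 0.853
```

Emit:
{"fn": "drive_tool", "kwargs": {
  "targets": [0.004,0.015,0.001,0,0,0,0.85,0.0055,0.022,0.002,0,0,0,0.85,0.0055,0.022,0.002,0,0,0,0.85,0.0055,0.022,0.002,0,0,0,0.85,0.0055,0.022,0.002,0,0,0,0.85]
}}

```text
clock: 16.88
eef_pos: [519.9, -327.5, 200.2]
tcp_rot: [-3.141, 0.0, -0.089]
contact_force: [-0.1, 0.3, 0.8]
opening: 0.85
```

```bash
python3 go.py 519.5,-329.5,161.5,-0.09;  python3 - <<'E'
from meas import *
f=grab_frame("top"); im=f["color"]; M=masks(im)
for c in blobs(M["white"],300,(140,230,270,360)): print("placed",np.round(rect(f,c,24),1))
E
```

```text
[ 519.9 -327.5  200.2] [-3.141  0.    -0.089] 0.8500036958507036 16.8833
519.5,-329.5,161.5,-0.09 [-0.0002, 0.002, 0.0387, -0.0004, 0.0002, 0.0008]
placed [440.2 163.8  88.9  55.9  -7.3]
placed [539.3 151.3  89.1  56.1  -7.3]
```

Emit:
{"fn": "drive_tool", "kwargs": {
  "targets": [0,0.002,0.015,0,0,0,0.85,0,0.002,0.03,0,0,0,0.85,0,0.002,0.0385,0,0,0,0.85,0,0.002,0.0385,0,0,0,0.85,0,0.002,0.0385,0,0,0,0.85,0,0.002,0.0385,0,0,0,0,0,0.002,0.0385,0,0,0,0,0,0.002,0.0385,0,0,0,0,0,0.002,0.0385,0,0,0,0,0,0.002,0.0385,0,0,0,0]
}}

```text
clock: 17.77
eef_pos: [520.1, -331.0, 161.8]
tcp_rot: [3.141, -0.001, -0.09]
contact_force: [1.2, 0.5, 0.5]
opening: 0.651
```

Emit:
{"fn": "drive_tool", "kwargs": {
  "targets": [0,0,-0.005,0,0,0,0,0,0,-0.01,0,0,0,0,0,0,-0.02,0,0,0,0,0,0,-0.04,0,0,0,0,0,0,-0.055,0,0,0,0,0,0,-0.06,0,0,0,0,0,0,-0.06,0,0,0,0,0,0,-0.06,0,0,0,0]
}}

```text
clock: 18.43
eef_pos: [519.6, -330.9, 221.5]
tcp_rot: [3.141, -0.0, -0.09]
contact_force: [-0.7, 0.6, -2.2]
opening: 0.653
```

```bash
python3 go.py 524.8,46.2,220,-0.131
```

```text
[ 519.6 -330.9  221.5] [ 3.141 -0.    -0.09 ] 0.6529213805938368 18.4333
524.8,46.2,220,-0.131 [-0.0288, -0.376, 0.0014, 0.0002, -0.0002, 0.0408]
```

Emit:
{"fn": "drive_tool", "kwargs": {
  "targets": [-0.001,-0.01,0,0,0,0,0,-0.003,-0.03,0,0,0,0,0,-0.005,-0.06,0,0,0,0,0,-0.007,-0.095,0,0,0,0,0,-0.01,-0.13,0,0,0,0,0,-0.013,-0.165,0,0,0,0,0,-0.016,-0.2,0,0,0,0,0,-0.019,-0.235,0,0,0,0,0,-0.021,-0.27,0,0,0,0,0,-0.023,-0.3,0,0,0,0,0,-0.025,-0.325,0,0,0,0,0,-0.027,-0.345,0,0,0,0,0]
}}

```text
clock: 19.43
eef_pos: [522.8, 17.7, 220.4]
tcp_rot: [-3.141, 0.002, -0.089]
contact_force: [0.7, -0.8, -1.8]
opening: 0.651
```

Emit:
{"fn": "drive_tool", "kwargs": {
  "targets": [-0.001,-0.015,0,0,0,0.01,0,-0.002,-0.025,0.01,0,0,0.02,0,-0.002,-0.03,0.03,0,0,0.03,0,-0.002,-0.031,0.05,0,0,0.041,0,-0.002,-0.031,0.07,0,0,0.041,0,-0.002,-0.031,0.085,0,0,0.041,0,-0.002,-0.031,0.09,0,0,0.041,0,-0.002,-0.031,0.09,0,0,0.041,0,-0.002,-0.031,0.09,0,0,0.041,0]
}}

```text
clock: 20.18
eef_pos: [524.5, 46.4, 131.3]
tcp_rot: [3.141, 0.001, -0.131]
contact_force: [-0.4, 0.3, -1.7]
opening: 0.649
```

```bash
python3 go.py 524.8,46.2,82,-0.131
```

```text
[524.5  46.4 131.3] [ 3.141e+00  1.000e-03 -1.310e-01] 0.6487184796455101 20.1833
524.8,46.2,82,-0.131 [0.0004, 0.0001, 0.0493, 0.0002, 0.0009, -0.0001]
```

Emit:
{"fn": "drive_tool", "kwargs": {
  "targets": [0,0,0.02,0,0,0,0,0,0,0.035,0,0,0,0,0,0,0.045,0,0,0,0,0,0,0.048,0,0,0,0,0,0,0.0495,0,0,0,0,0,0,0.0495,0,0,0,0,0,0,0.0495,0,0,0,0]
}}

```text
clock: 20.77
eef_pos: [525.4, 46.2, 82.7]
tcp_rot: [-3.141, -0.001, -0.131]
contact_force: [0.4, -0.6, -1.8]
opening: 0.655
```

Emit:
{"fn": "drive_tool", "kwargs": {
  "targets": [0,0,0,0,0,0,0.85,0,0,0,0,0,0,0.85,0,0,0,0,0,0,0.85,0,0,-0.02,0,0,0,0.85,0,0,-0.05,0,0,0,0.85,0,0,-0.09,0,0,0,0.85,0,0,-0.12,0,0,0,0.85,0,0,-0.14,0,0,0,0.85,0,0,-0.14,0,0,0,0.85]
}}

```text
clock: 21.52
eef_pos: [527.1, 46.4, 226.6]
tcp_rot: [-3.14, -0.008, -0.131]
contact_force: [1.5, 0.7, 0.4]
opening: 0.852
```

Emit:
{"fn": "drive_tool", "kwargs": {
  "targets": [0.005,0.04,0,0,0,0,0.85,0.01,0.08,0,0,0,0,0.85,0.015,0.12,0,0,0,-0.01,0.85,0.02,0.16,0,0,0,-0.02,0.85,0.025,0.2,0,0,0,-0.03,0.85,0.03,0.24,0,0,0,-0.041,0.85,0.034,0.28,0,0,0,-0.041,0.85,0.038,0.315,0,0,0,-0.041,0.85,0.041,0.345,0.01,0,0,-0.041,0.85,0.044,0.365,0.02,0,0,-0.041,0.85,0.044,0.374,0.022,0,0,-0.041,0.85,0.044,0.374,0.022,0,0,-0.041,0.85]
}}

```text
clock: 22.52
eef_pos: [518.5, -331.6, 198.5]
tcp_rot: [-3.141, 0.002, -0.092]
contact_force: [0.2, 0.5, 0.2]
opening: 0.845
```

Emit:
{"fn": "drive_tool", "kwargs": {
  "targets": [0,0,0,0,0,0,0.85,0,0,0,0,0,0,0.85]
}}

```text
clock: 22.68
eef_pos: [519.5, -329.1, 200.0]
tcp_rot: [-3.141, 0.0, -0.09]
contact_force: [-0.1, 0.0, 0.3]
opening: 0.848
```

```bash
python3 go.py 519.5,-330,161.5,-0.09;  python3 - <<'E'
from meas import *
f=grab_frame("top"); im=f["color"]; M=masks(im)
for c in blobs(M["white"],300,(140,230,270,360)): print("placed",np.round(rect(f,c,24),1))
E
```

```text
[ 519.5 -329.1  200. ] [-3.141  0.    -0.09 ] 0.8481549804141691 22.6833
519.5,-330,161.5,-0.09 [0.0, 0.0009, 0.0385, -0.0005, 0.0003, 0.0004]
placed [440.3 163.9  88.9  56.   -7.5]
placed [525.7  47.7  89.5  56.3  -7.3]
placed [589.  161.9  87.9  58.6  -5.4]
```

The first (loose) tile has been knocked from (539,151) to about (589,162), the announced disturbance. I'll place the third dispenser tile, then put that one right.

Emit:
{"fn": "drive_tool", "kwargs": {
  "targets": [0,0.001,0.015,0,0,0,0.85,0,0.001,0.03,0,0,0,0.85,0,0.001,0.0385,0,0,0,0.85,0,0.001,0.0385,0,0,0,0.85,0,0.001,0.0385,0,0,0,0.85,0,0.001,0.0385,0,0,0,0,0,0.001,0.0385,0,0,0,0,0,0.001,0.0385,0,0,0,0,0,0.001,0.0385,0,0,0,0,0,0.001,0.0385,0,0,0,0]
}}

```text
clock: 23.57
eef_pos: [519.7, -331.5, 161.8]
tcp_rot: [3.141, -0.001, -0.09]
contact_force: [0.9, 0.9, 0.3]
opening: 0.646
```

Emit:
{"fn": "drive_tool", "kwargs": {
  "targets": [0,0,-0.005,0,0,0,0,0,0,-0.01,0,0,0,0,0,0,-0.02,0,0,0,0,0,0,-0.04,0,0,0,0,0,0,-0.055,0,0,0,0,0,0,-0.06,0,0,0,0,0,0,-0.06,0,0,0,0,0,0,-0.06,0,0,0,0]
}}

```text
clock: 24.23
eef_pos: [519.2, -331.3, 221.5]
tcp_rot: [3.141, -0.0, -0.09]
contact_force: [-0.4, 0.3, -2.2]
opening: 0.651
```

```bash
python3 go.py 425.6,59.3,220,-0.131
```

```text
[ 519.2 -331.3  221.5] [ 3.141 -0.    -0.09 ] 0.6505274892804079 24.2333
425.6,59.3,220,-0.131 [-0.1284, -0.3806, 0.0014, 0.0001, -0.0002, 0.0408]
```

Emit:
{"fn": "drive_tool", "kwargs": {
  "targets": [-0.004,-0.01,0,0,0,0,0,-0.01,-0.03,0,0,0,0,0,-0.02,-0.06,0,0,0,0,0,-0.032,-0.095,0,0,0,0,0,-0.044,-0.13,0,0,0,0,0,-0.056,-0.165,0,0,0,0,0,-0.068,-0.2,0,0,0,0,0,-0.08,-0.235,0,0,0,0,0,-0.092,-0.27,0,0,0,0,0,-0.102,-0.3,0,0,0,0,0,-0.111,-0.325,0,0,0,0,0,-0.118,-0.345,0,0,0,0,0]
}}

```text
clock: 25.23
eef_pos: [430.8, 25.0, 220.5]
tcp_rot: [-3.142, 0.002, -0.089]
contact_force: [-0.6, -0.8, -2.2]
opening: 0.653
```

Emit:
{"fn": "drive_tool", "kwargs": {
  "targets": [-0.004,-0.015,0,0,0,0.01,0,-0.008,-0.028,0.01,0,0,0.02,0,-0.01,-0.034,0.03,0,0,0.03,0,-0.0105,-0.0355,0.05,0,0,0.041,0,-0.0105,-0.0355,0.07,0,0,0.041,0,-0.0105,-0.0355,0.085,0,0,0.041,0,-0.0105,-0.0355,0.09,0,0,0.041,0,-0.0105,-0.0355,0.09,0,0,0.041,0,-0.0105,-0.0355,0.09,0,0,0.041,0]
}}

```text
clock: 25.98
eef_pos: [425.2, 59.2, 131.4]
tcp_rot: [3.141, 0.001, -0.131]
contact_force: [-0.3, 0.2, -1.1]
opening: 0.652
```

```bash
python3 go.py 425.6,59.3,82,-0.131; python3 - <<'E'
from meas import *
f=grab_frame("side"); im=f["color"]
cv2.imwrite("pics/s5.png",cv2.resize(im[130:310,180:420],None,fx=3,fy=3,interpolation=cv2.INTER_CUBIC))
E
```

```text
[425.2  59.2 131.4] [ 3.141e+00  1.000e-03 -1.310e-01] 0.6519853746034877 25.9833
425.6,59.3,82,-0.131 [0.0004, -0.0001, 0.0494, 0.0002, 0.0011, -0.0002]
```

View pics/s5.png

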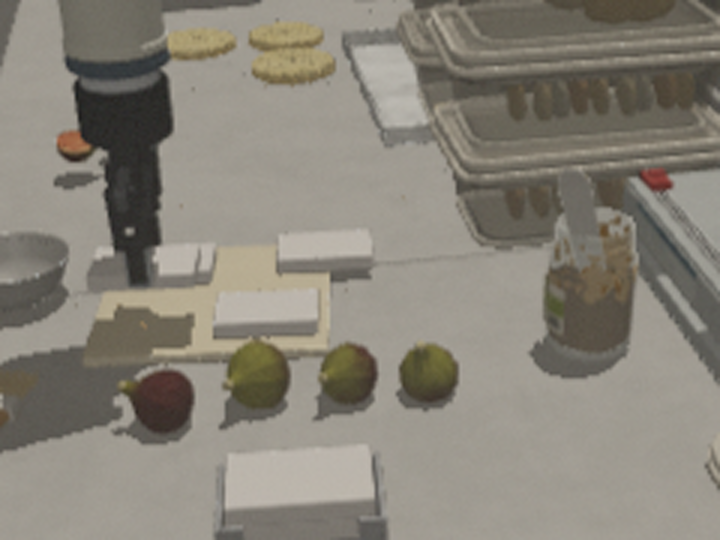

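The knocked tile lies flat, still about half on the board at its far edge (crop ≈ (325,252)). I'll release this one, then re-place that tile.

Emit:
{"fn": "drive_tool", "kwargs": {
  "targets": [0,0,0.02,0,0,0,0,0,0,0.035,0,0,0,0,0,0,0.045,0,0,0,0,0,0,0.048,0,0,0,0,0,0,0.0495,0,0,0,0,0,0,0.0495,0,0,0,0,0,0,0.0495,0,0,0,0]
}}

```text
clock: 26.62
eef_pos: [426.2, 59.2, 82.6]
tcp_rot: [-3.141, -0.001, -0.131]
contact_force: [-0.3, 0.1, -1.1]
opening: 0.652
```

Emit:
{"fn": "drive_tool", "kwargs": {
  "targets": [0,0,0,0,0,0,0.85,0,0,0,0,0,0,0.85,0,0,0,0,0,0,0.85,0,0,-0.02,0,0,0,0.85,0,0,-0.05,0,0,0,0.85,0,0,-0.09,0,0,0,0.85,0,0,-0.12,0,0,0,0.85,0,0,-0.14,0,0,0,0.85,0,0,-0.14,0,0,0,0.85]
}}

```text
clock: 27.37
eef_pos: [427.8, 59.5, 226.1]
tcp_rot: [-3.14, -0.007, -0.131]
contact_force: [1.2, 0.4, 0.1]
opening: 0.854
```

Emit:
{"fn": "drive_tool", "kwargs": {
  "targets": [0.03,-0.025,0,0,0,0,0.9,0.06,-0.05,0,0,0,0,0.9,0.09,-0.075,0,0,0,-0.01,0.9,0.12,-0.1,0.02,0,0,-0.02,0.9,0.14,-0.115,0.05,0,0,-0.037,0.9,0.148,-0.123,0.08,0,0,-0.037,0.9,0.148,-0.123,0.1,0,0,-0.037,0.9,0.148,-0.123,0.1,0,0,-0.037,0.9,0.148,-0.123,0.1,0,0,-0.037,0.9]
}}

```text
clock: 28.12
eef_pos: [587.2, 161.4, 120.3]
tcp_rot: [3.14, 0.004, -0.094]
contact_force: [-0.5, -0.1, 0.1]
opening: 0.902
```

```bash
python3 go.py 589,162,81.5,-0.094; python3 - <<'E'
from meas import *
f=grab_frame("top"); im=f["color"]; M=masks(im)
for c in blobs(M["white"],150,(140,220,270,360)): print("placed",np.round(rect(f,c,24),1))
f=grab_frame("side"); im=f["color"]
cv2.imwrite("pics/s6.png",cv2.resize(im[130:310,180:420],None,fx=3,fy=3,interpolation=cv2.INTER_CUBIC))
E
```

```text
[587.2 161.4 120.3] [ 3.14   0.004 -0.094] 0.9022084926898081 28.1167
589,162,81.5,-0.094 [0.0018, -0.0008, 0.0388, 0.0014, 0.0037, -0.0001]
placed [361.6 116.5  54.   32.9  83.3]
placed [366.3 197.2  88.8  42.2 -82.3]
placed [428.5  60.1  85.8  56.4  -7.1]
placed [440.  163.7  89.5  56.2  -7.3]
placed [464.7 -23.4 162.9  31.1   1.2]
placed [604.2  73.5 221.   98.5 -89.9]
```

View pics/s6.png

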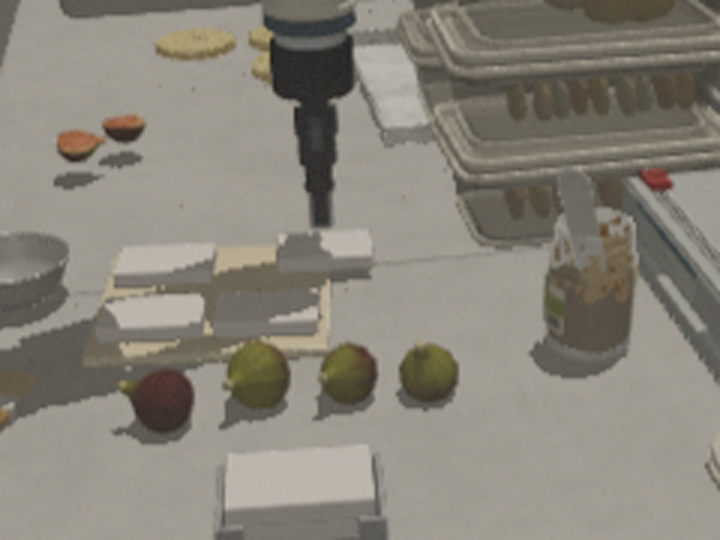

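The gripper stands over the displaced tile and the other tiles are in place. Gripping and lifting it.

Emit:
{"fn": "drive_tool", "kwargs": {
  "targets": [0.001,-0.001,0.015,0,0,0,0.9,0.001,-0.001,0.03,0,0,0,0.9,0.001,-0.001,0.039,0,0,0,0.9,0.001,-0.001,0.039,0,0,0,0.9,0.001,-0.001,0.039,0,0,0,0,0.001,-0.001,0.039,0,0,0,0,0.001,-0.001,0.039,0,0,0,0,0.001,-0.001,0.039,0,0,0,0,0.001,-0.001,0.039,0,0,0,0]
}}

```text
clock: 28.97
eef_pos: [590.3, 162.7, 84.9]
tcp_rot: [-3.141, -0.002, -0.094]
contact_force: [-1.5, -2.2, 6.7]
opening: 0.649
```

Emit:
{"fn": "drive_tool", "kwargs": {
  "targets": [0,0,-0.01,0,0,0,0,0,0,-0.025,0,0,0,0,0,0,-0.04,0,0,0,0,0,0,-0.05,0,0,0,0,0,0,-0.05,0,0,0,0,0,0,-0.05,0,0,0,0]
}}

```text
clock: 29.47
eef_pos: [590.0, 162.8, 133.9]
tcp_rot: [-3.141, -0.002, -0.094]
contact_force: [-0.6, -0.7, -0.9]
opening: 0.645
```

```bash
python3 go.py 538.4,149.3,82,-0.131
```

```text
[590.  162.8 133.9] [-3.141e+00 -2.000e-03 -9.400e-02] 0.645397441602972 29.4667
538.4,149.3,82,-0.131 [-0.0502, 0.0183, 0.0518, -0.0007, -0.0017, 0.0367]
```

```bash
python3 - <<'E'
from meas import *
f=grab_frame("side"); im=f["color"]
a=cv2.resize(im[150:270,200:360],None,fx=4,fy=4,interpolation=cv2.INTER_CUBIC)
cv2.imwrite("pics/s7.png",a)
E
```

```text
(no output)
```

View pics/s7.png

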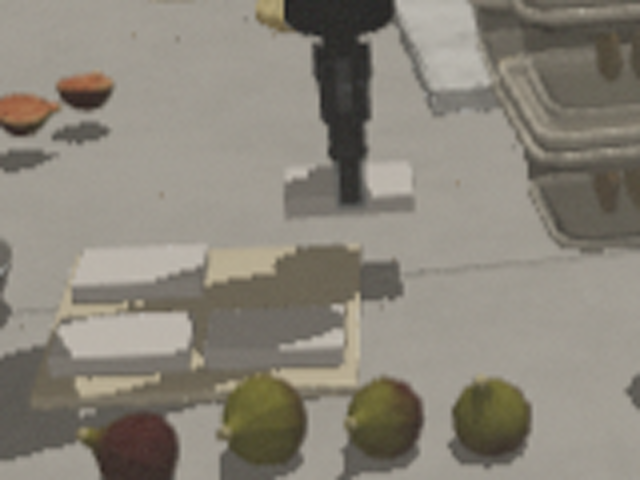

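The tile is held level; the grip may be a few mm higher on it than before, so I'll lower with a force check.

Emit:
{"fn": "drive_tool", "kwargs": {
  "targets": [-0.02,0.007,0,0,0,0.01,0,-0.04,0.014,0,0,0,0.025,0,-0.05,0.018,0.01,0,0,0.037,0,-0.05,0.018,0.025,0,0,0.037,0,-0.05,0.018,0.04,0,0,0.037,0,-0.05,0.018,0.046,0,0,0.037,0,-0.05,0.018,0.047,0,0,0.037,0,-0.05,0.018,0.047,0,0,0.037,0,-0.05,0.018,0.047,0,0,0.037,0]
}}

```text
clock: 30.27
eef_pos: [538.0, 149.4, 85.5]
tcp_rot: [3.141, 0.001, -0.131]
contact_force: [0.6, -0.9, -0.9]
opening: 0.648
```

Emit:
{"fn": "drive_tool", "kwargs": {
  "targets": [0,0,0.001,0,0,0,0,0,0,0.001,0,0,0,0]
}}

```text
clock: 30.43
eef_pos: [538.3, 149.5, 84.9]
tcp_rot: [-3.142, -0.0, -0.131]
contact_force: [-0.1, 0.8, -1.9]
opening: 0.652
```

Emit:
{"fn": "drive_tool", "kwargs": {
  "targets": [0,0,0.001,0,0,0,0,0,0,0.001,0,0,0,0]
}}

```text
clock: 30.6
eef_pos: [538.3, 149.5, 84.8]
tcp_rot: [-3.142, -0.0, -0.131]
contact_force: [-3.6, 0.0, 11.7]
opening: 0.652
```

Emit:
{"fn": "drive_tool", "kwargs": {
  "targets": [0,0,-0.001,0,0,0,0.85,0,0,-0.001,0,0,0,0.85,0,0,-0.001,0,0,0,0.85,0,0,-0.02,0,0,0,0.85,0,0,-0.05,0,0,0,0.85,0,0,-0.09,0,0,0,0.85,0,0,-0.12,0,0,0,0.85,0,0,-0.12,0,0,0,0.85,0,0,-0.12,0,0,0,0.85]
}}

```text
clock: 31.35
eef_pos: [539.2, 149.7, 205.7]
tcp_rot: [-3.14, -0.004, -0.131]
contact_force: [-0.1, 0.3, 0.0]
opening: 0.847
```

Emit:
{"fn": "drive_tool", "kwargs": {
  "targets": [0.02,0.033,0,0,0,0,0.9,0.04,0.066,0,0,0,0,0.9,0.06,0.099,0,0,0,0,0.9,0.08,0.132,0,0,0,0,0.9,0.1,0.165,0,0,0,0,0.9,0.12,0.195,0.015,0,0,0,0.9,0.13,0.212,0.03,0,0,0,0.9,0.1355,0.221,0.045,0,0,0,0.9,0.1355,0.221,0.05,0,0,0,0.9,0.1355,0.221,0.05,0,0,0,0.9,0.1355,0.221,0.05,0,0,0,0.9]
}}

```text
clock: 32.27
eef_pos: [642.6, -86.6, 152.9]
tcp_rot: [-3.141, 0.002, -0.131]
contact_force: [0.5, -0.4, 0.4]
opening: 0.901
```

```bash
python3 go.py 644,-87.5,76,-0.131; python3 - <<'E'
from meas import *
f=grab_frame("top"); im=f["color"]; M=masks(im)
for c in blobs(M["white"],300,(150,240,265,355)): print("placed",np.round(rect(f,c,24),1))
for n in("top","side"):
    f=grab_frame(n); M=masks(f["color"]); roi=(265,205,312,345) if n=="top" else (215,235,340,280)
    for c in blobs(M["fig"],60,roi):
        m=cv2.moments(c); print(n,np.round(ray(f,m["m10"]/m["m00"],m["m01"]/m["m00"],23)[:2],1))
im=f["color"]
cv2.imwrite("pics/s8.png",cv2.resize(im[150:300,200:420],None,fx=3,fy=3,interpolation=cv2.INTER_CUBIC))
E
```

```text
[642.6 -86.6 152.9] [-3.141e+00  2.000e-03 -1.310e-01] 0.90135768886051 32.2667
644,-87.5,76,-0.131 [0.0017, 0.0008, 0.0769, -0.0002, 0.0024, 0.0]
placed [563.1 159.1 131.   45.1 -37.3]
placed [535.2 188.6 148.7  81.6   3.5]
top [432.  -87.7]
side [431.  -89.2]
side [641.7 -95.9]
side [578.7 -82.1]
side [508.  -76.8]
```

View pics/s8.png

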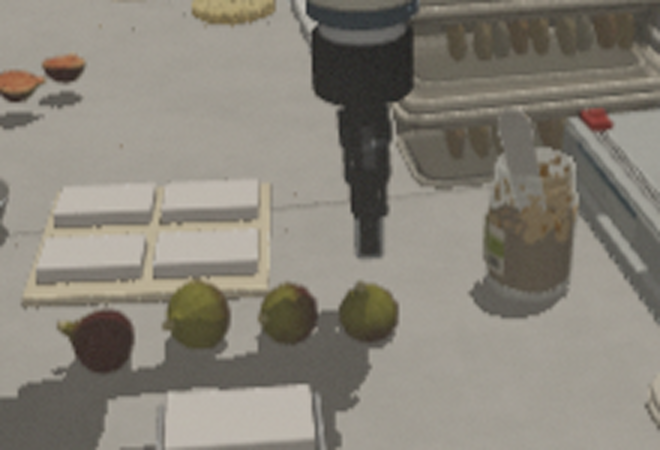

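All four tiles lie in a neat 2×2 on the board. The finger is in line with the farthest fig (369 px). Picking it.

Emit:
{"fn": "drive_tool", "kwargs": {
  "targets": [0.001,0.002,0.025,0,0,0,0.9,0.001,0.002,0.05,0,0,0,0.9,0.001,0.002,0.07,0,0,0,0.9,0.001,0.002,0.077,0,0,0,0.9,0.001,0.002,0.077,0,0,0,0.9,0.001,0.002,0.077,0,0,0,0,0.001,0.002,0.077,0,0,0,0,0.001,0.002,0.077,0,0,0,0,0.001,0.002,0.077,0,0,0,0,0.001,0.002,0.077,0,0,0,0,0.001,0.002,0.077,0,0,0,0],
  "force": 30
}}

```text
clock: 33.33
eef_pos: [645.3, -89.4, 79.0]
tcp_rot: [-3.141, -0.003, -0.131]
contact_force: [-1.0, 2.4, 4.7]
opening: 0.553
```

Emit:
{"fn": "drive_tool", "kwargs": {
  "targets": [0,0,-0.01,0,0,0,0,0,0,-0.025,0,0,0,0,0,0,-0.045,0,0,0,0,0,0,-0.07,0,0,0,0,0,0,-0.09,0,0,0,0,0,0,-0.1,0,0,0,0,0,0,-0.1,0,0,0,0,0,0,-0.1,0,0,0,0]
}}

```text
clock: 34.0
eef_pos: [644.4, -89.6, 177.6]
tcp_rot: [3.142, -0.001, -0.131]
contact_force: [-0.2, 0.5, -0.5]
opening: 0.553
```

```bash
python3 go.py 539,149.5,150,-0.131
```

```text
[644.4 -89.6 177.6] [ 3.142e+00 -1.000e-03 -1.310e-01] 0.5525519335988418 34.0
539,149.5,150,-0.131 [-0.1358, -0.2232, 0.0274, 0.0001, -0.0015, -0.0002]
```

Emit:
{"fn": "drive_tool", "kwargs": {
  "targets": [-0.007,-0.012,0,0,0,0,0,-0.021,-0.035,0,0,0,0,0,-0.038,-0.063,0,0,0,0,0,-0.056,-0.092,0,0,0,0,0,-0.074,-0.121,0,0,0,0,0,-0.092,-0.15,0,0,0,0,0,-0.11,-0.18,0,0,0,0,0,-0.124,-0.204,0,0,0,0,0,-0.132,-0.218,0.01,0,0,0,0,-0.136,-0.223,0.025,0,0,0,0,-0.136,-0.223,0.035,0,0,0,0,-0.136,-0.223,0.035,0,0,0,0]
}}

```text
clock: 35.0
eef_pos: [536.3, 149.4, 138.9]
tcp_rot: [3.139, 0.005, -0.13]
contact_force: [0.2, -0.9, -1.3]
opening: 0.551
```

Emit:
{"fn": "drive_tool", "kwargs": {
  "targets": [0,0,0.015,0,0,0,0,0,0,0.028,0,0,0,0,0,0,0.035,0,0,0,0,0,0,0.038,0,0,0,0,0,0,0.038,0,0,0,0,0,0,0.038,0,0,0,0]
}}

```text
clock: 35.5
eef_pos: [538.9, 149.0, 104.1]
tcp_rot: [3.142, 0.0, -0.132]
contact_force: [0.1, -0.0, 0.4]
opening: 0.553
```

```bash
python3 go.py 539,149.5,102,-0.131
```

```text
[538.9 149.  104.1] [ 3.142  0.    -0.132] 0.5534105878945359 35.5
539,149.5,102,-0.131 [0.0001, -0.0005, 0.0021, 0.0, 0.0, -0.0009]
```

Emit:
{"fn": "drive_tool", "kwargs": {
  "targets": [0,0,0.001,0,0,0,0,0,0,0.0015,0,0,0,0,0,0,0.0015,0,0,0,0]
}}

```text
clock: 35.75
eef_pos: [539.0, 149.3, 103.0]
tcp_rot: [-3.141, -0.001, -0.131]
contact_force: [-0.2, -1.2, 4.0]
opening: 0.554
```

Emit:
{"fn": "drive_tool", "kwargs": {
  "targets": [0,0,0.0005,0,0,0,0,0,0,0.001,0,0,0,0,0,0,0.001,0,0,0,0]
}}

```text
clock: 36.0
eef_pos: [539.1, 149.3, 102.9]
tcp_rot: [-3.141, -0.001, -0.131]
contact_force: [-3.9, -2.2, 16.5]
opening: 0.552
```

Emit:
{"fn": "drive_tool", "kwargs": {
  "targets": [0,0,-0.0015,0,0,0,0,0,0,-0.0015,0,0,0,0.6,0,0,-0.0015,0,0,0,0.65,0,0,-0.0015,0,0,0,0.75,0,0,-0.0015,0,0,0,0.85,0,0,-0.0015,0,0,0,0.85,0,0,-0.02,0,0,0,0.85,0,0,-0.05,0,0,0,0.85,0,0,-0.08,0,0,0,0.85,0,0,-0.1,0,0,0,0.85,0,0,-0.1,0,0,0,0.85]
}}

```text
clock: 36.92
eef_pos: [540.7, 150.0, 205.5]
tcp_rot: [-3.139, -0.006, -0.131]
contact_force: [0.4, 0.2, -0.2]
opening: 0.85
```

Emit:
{"fn": "drive_tool", "kwargs": {
  "targets": [-0.01,0.033,0,0,0,0,0.9,-0.02,0.066,0,0,0,0,0.9,-0.03,0.099,0,0,0,0,0.9,-0.04,0.132,0,0,0,0,0.9,-0.05,0.165,0,0,0,0,0.9,-0.06,0.2,0,0,0,0,0.9,-0.068,0.225,0.015,0,0,0,0.9,-0.073,0.24,0.03,0,0,0,0.9,-0.075,0.2485,0.045,0,0,0,0.9,-0.075,0.2485,0.05,0,0,0,0.9,-0.075,0.2485,0.05,0,0,0,0.9,-0.075,0.2485,0.05,0,0,0,0.9]
}}

```text
clock: 37.92
eef_pos: [431.9, -86.8, 151.3]
tcp_rot: [-3.141, 0.001, -0.131]
contact_force: [-0.3, 0.8, -0.5]
opening: 0.9
```

```bash
python3 go.py 433,-87.5,77,-0.131; python3 - <<'E'
from meas import *
f=grab_frame("side"); im=f["color"]
cv2.imwrite("pics/s9.png",cv2.resize(im[150:310,180:400],None,fx=3,fy=3,interpolation=cv2.INTER_CUBIC))
E
```

```text
[431.9 -86.8 151.3] [-3.141e+00  1.000e-03 -1.310e-01] 0.899899499923926 37.9167
433,-87.5,77,-0.131 [0.0012, 0.0006, 0.0743, -0.0002, 0.0007, -0.0002]
```

View pics/s9.png

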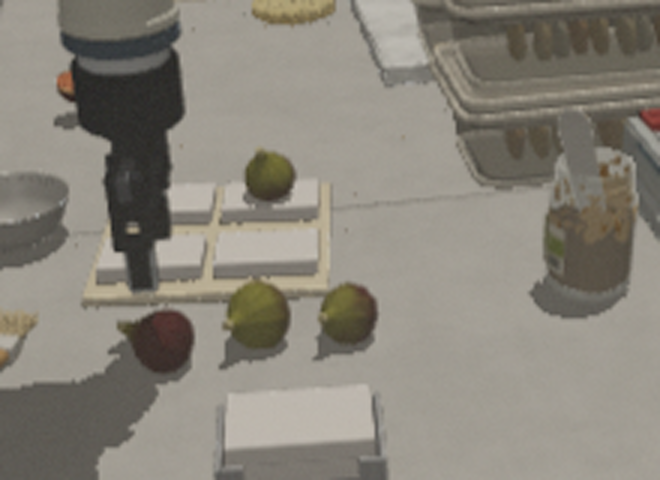

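The first fig stands in the middle of its tile at (270,175). Picking the dark fig next.

Emit:
{"fn": "drive_tool", "kwargs": {
  "targets": [0.002,0.001,0.025,0,0,0,0.9,0.002,0.001,0.05,0,0,0,0.9,0.002,0.001,0.07,0,0,0,0.9,0.002,0.001,0.0745,0,0,0,0.9,0.002,0.001,0.0745,0,0,0,0.9,0.002,0.001,0.0745,0,0,0,0,0.002,0.001,0.0745,0,0,0,0,0.002,0.001,0.0745,0,0,0,0,0.002,0.001,0.0745,0,0,0,0,0.002,0.001,0.0745,0,0,0,0,0.002,0.001,0.0745,0,0,0,0],
  "force": 30
}}

```text
clock: 38.88
eef_pos: [434.6, -88.4, 78.5]
tcp_rot: [-3.142, -0.003, -0.131]
contact_force: [-1.1, 2.8, 8.0]
opening: 0.597
```

Emit:
{"fn": "drive_tool", "kwargs": {
  "targets": [0,0,-0.01,0,0,0,0,0,0,-0.025,0,0,0,0,0,0,-0.045,0,0,0,0,0,0,-0.07,0,0,0,0,0,0,-0.09,0,0,0,0,0,0,-0.1,0,0,0,0,0,0,-0.1,0,0,0,0,0,0,-0.1,0,0,0,0]
}}

```text
clock: 39.55
eef_pos: [433.8, -88.5, 177.5]
tcp_rot: [3.141, -0.002, -0.131]
contact_force: [-0.3, 0.2, -0.7]
opening: 0.592
```

```bash
python3 go.py 440,162.8,140,-0.131
```

```text
[433.8 -88.5 177.5] [ 3.141e+00 -2.000e-03 -1.310e-01] 0.5922776002582265 39.55
440,162.8,140,-0.131 [-0.0268, -0.2499, 0.0374, 0.0001, -0.0019, -0.0002]
```

Emit:
{"fn": "drive_tool", "kwargs": {
  "targets": [-0.002,-0.012,0,0,0,0,0,-0.005,-0.035,0,0,0,0,0,-0.009,-0.065,0,0,0,0,0,-0.013,-0.1,0,0,0,0,0,-0.016,-0.135,0,0,0,0,0,-0.019,-0.17,0,0,0,0,0,-0.022,-0.205,0,0,0,0,0,-0.025,-0.23,0,0,0,0,0,-0.027,-0.244,0.01,0,0,0,0,-0.027,-0.25,0.025,0,0,0,0,-0.027,-0.25,0.035,0,0,0,0,-0.027,-0.25,0.035,0,0,0,0]
}}

```text
clock: 40.55
eef_pos: [437.6, 162.4, 139.1]
tcp_rot: [3.139, 0.005, -0.13]
contact_force: [0.5, -0.8, -1.2]
opening: 0.591
```

Emit:
{"fn": "drive_tool", "kwargs": {
  "targets": [0,0,0.015,0,0,0,0,0,0,0.028,0,0,0,0,0,0,0.035,0,0,0,0,0,0,0.038,0,0,0,0,0,0,0.038,0,0,0,0,0,0,0.038,0,0,0,0]
}}

```text
clock: 41.05
eef_pos: [439.7, 162.6, 104.1]
tcp_rot: [3.142, 0.0, -0.132]
contact_force: [-0.1, -0.1, -0.0]
opening: 0.596
```

Emit:
{"fn": "drive_tool", "kwargs": {
  "targets": [0,0,0.001,0,0,0,0,0,0,0.0015,0,0,0,0,0,0,0.0015,0,0,0,0]
}}

```text
clock: 41.3
eef_pos: [439.8, 163.0, 102.8]
tcp_rot: [-3.141, -0.001, -0.131]
contact_force: [0.6, -0.7, -0.4]
opening: 0.595
```

```bash
python3 go.py 440,162.8,102,-0.131
```

```text
[439.8 163.  102.8] [-3.141e+00 -1.000e-03 -1.310e-01] 0.5945371476516665 41.3
440,162.8,102,-0.131 [0.0003, 0.0002, 0.0008, -0.0004, -0.0007, -0.0003]
```

Emit:
{"fn": "drive_tool", "kwargs": {
  "targets": [0,0,0.001,0,0,0,0,0,0,0.001,0,0,0,0,0,0,0,0,0,0,0.63,0,0,0,0,0,0,0.68,0,0,0,0,0,0,0.75,0,0,0,0,0,0,0.85,0,0,0,0,0,0,0.85,0,0,-0.02,0,0,0,0.85,0,0,-0.05,0,0,0,0.85,0,0,-0.08,0,0,0,0.85,0,0,-0.1,0,0,0,0.85,0,0,-0.1,0,0,0,0.85]
}}

```text
clock: 42.3
eef_pos: [441.4, 163.7, 206.1]
tcp_rot: [-3.139, -0.005, -0.131]
contact_force: [0.0, -0.2, -0.2]
opening: 0.853
```

Emit:
{"fn": "drive_tool", "kwargs": {
  "targets": [0.025,0.033,0,0,0,0,0.9,0.05,0.066,0,0,0,0,0.9,0.075,0.099,0,0,0,0,0.9,0.1,0.132,0,0,0,0,0.9,0.125,0.164,0,0,0,0,0.9,0.145,0.19,0,0,0,0,0.9,0.16,0.21,0.015,0,0,0,0.9,0.17,0.2225,0.03,0,0,0,0.9,0.17,0.2225,0.045,0,0,0,0.9,0.17,0.2225,0.05,0,0,0,0.9,0.17,0.2225,0.05,0,0,0,0.9,0.17,0.2225,0.05,0,0,0,0.9]
}}

```text
clock: 43.3
eef_pos: [578.5, -79.4, 152.0]
tcp_rot: [-3.142, 0.001, -0.131]
contact_force: [0.1, -0.4, 0.9]
opening: 0.899
```

```bash
python3 go.py 580,-79.5,77,-0.131
```

```text
[578.5 -79.4 152. ] [-3.142e+00  1.000e-03 -1.310e-01] 0.899016038943512 43.3
580,-79.5,77,-0.131 [0.0017, -0.0001, 0.075, -0.0001, 0.0014, 0.0002]
```

Emit:
{"fn": "drive_tool", "kwargs": {
  "targets": [0.001,0,0.025,0,0,0,0.9,0.001,0,0.05,0,0,0,0.9,0.001,0,0.07,0,0,0,0.9,0.001,0,0.075,0,0,0,0.9,0.001,0,0.075,0,0,0,0.9,0.001,0,0.075,0,0,0,0,0.001,0,0.075,0,0,0,0,0.001,0,0.075,0,0,0,0,0.001,0,0.075,0,0,0,0,0.001,0,0.075,0,0,0,0,0.001,0,0.075,0,0,0,0],
  "force": 30
}}

```text
clock: 44.22
eef_pos: [581.0, -79.9, 79.4]
tcp_rot: [-3.141, -0.003, -0.131]
contact_force: [-0.5, 2.9, 7.5]
opening: 0.523
```

Emit:
{"fn": "drive_tool", "kwargs": {
  "targets": [0,0,-0.01,0,0,0,0,0,0,-0.025,0,0,0,0,0,0,-0.045,0,0,0,0,0,0,-0.07,0,0,0,0,0,0,-0.09,0,0,0,0,0,0,-0.1,0,0,0,0,0,0,-0.1,0,0,0,0,0,0,-0.1,0,0,0,0]
}}

```text
clock: 44.88
eef_pos: [580.1, -80.1, 177.9]
tcp_rot: [3.142, -0.001, -0.131]
contact_force: [0.6, 0.3, -1.4]
opening: 0.528
```

```bash
python3 go.py 525.5,47,140,-0.131; python3 - <<'E'
from meas import *
f=grab_frame("side"); im=f["color"]
cv2.imwrite("pics/s10.png",cv2.resize(im[150:310,180:400],None,fx=3,fy=3,interpolation=cv2.INTER_CUBIC))
E
```

```text
[580.1 -80.1 177.9] [ 3.142e+00 -1.000e-03 -1.310e-01] 0.5280219994654819 44.8833
525.5,47,140,-0.131 [-0.0708, -0.1189, 0.0378, 0.0, -0.0014, -0.0002]
```

View pics/s10.png

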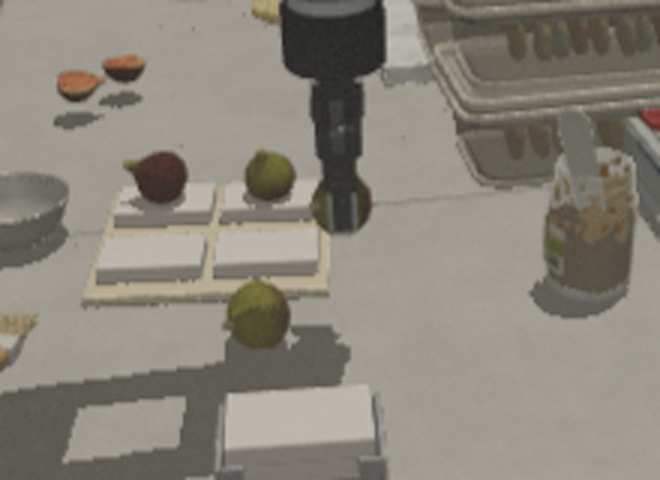

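Two figs are on their tiles and the third is in the grip. Placing it on the far-right tile.

Emit:
{"fn": "drive_tool", "kwargs": {
  "targets": [-0.007,-0.012,0,0,0,0,0,-0.02,-0.034,0,0,0,0,0,-0.036,-0.06,0,0,0,0,0,-0.052,-0.087,0,0,0,0,0,-0.063,-0.106,0,0,0,0,0,-0.069,-0.116,0,0,0,0,0,-0.071,-0.119,0.01,0,0,0,0,-0.071,-0.119,0.025,0,0,0,0,-0.071,-0.119,0.035,0,0,0,0,-0.071,-0.119,0.035,0,0,0,0]
}}

```text
clock: 45.77
eef_pos: [523.9, 46.7, 139.7]
tcp_rot: [3.141, 0.004, -0.131]
contact_force: [-0.3, -0.1, -0.7]
opening: 0.521
```

Emit:
{"fn": "drive_tool", "kwargs": {
  "targets": [0,0,0.015,0,0,0,0,0,0,0.028,0,0,0,0,0,0,0.035,0,0,0,0,0,0,0.038,0,0,0,0,0,0,0.038,0,0,0,0,0,0,0.038,0,0,0,0]
}}

```text
clock: 46.27
eef_pos: [525.4, 47.0, 104.6]
tcp_rot: [-3.142, -0.0, -0.132]
contact_force: [-0.1, 0.4, -0.7]
opening: 0.52
```

Emit:
{"fn": "drive_tool", "kwargs": {
  "targets": [0,0,0.001,0,0,0,0,0,0,0.0015,0,0,0,0,0,0,0.0015,0,0,0,0]
}}

```text
clock: 46.52
eef_pos: [525.5, 47.2, 103.4]
tcp_rot: [-3.141, -0.001, -0.131]
contact_force: [-0.3, -1.0, 3.6]
opening: 0.522
```

```bash
python3 go.py 525.5,47,102,-0.131
```

```text
[525.5  47.2 103.4] [-3.141e+00 -1.000e-03 -1.310e-01] 0.521773375185406 46.5167
525.5,47,102,-0.131 [0.0, 0.0002, 0.0014, -0.0001, -0.0009, -0.0002]
```

Emit:
{"fn": "drive_tool", "kwargs": {
  "targets": [0,0,0,0,0,0,0.56,0,0,0,0,0,0,0.6,0,0,0,0,0,0,0.65,0,0,0,0,0,0,0.75,0,0,0,0,0,0,0.85,0,0,0,0,0,0,0.85,0,0,-0.02,0,0,0,0.85,0,0,-0.05,0,0,0,0.85,0,0,-0.08,0,0,0,0.85,0,0,-0.1,0,0,0,0.85,0,0,-0.1,0,0,0,0.85]
}}

```text
clock: 47.43
eef_pos: [527.3, 47.5, 207.0]
tcp_rot: [-3.14, -0.006, -0.131]
contact_force: [1.1, -0.3, -0.4]
opening: 0.848
```

Emit:
{"fn": "drive_tool", "kwargs": {
  "targets": [0,0.033,0,0,0,0,0.9,0,0.066,0,0,0,0,0.9,0,0.096,0,0,0,0,0.9,-0.001,0.115,0.015,0,0,0,0.9,-0.001,0.1205,0.03,0,0,0,0.9,-0.001,0.1205,0.045,0,0,0,0.9,-0.001,0.1205,0.05,0,0,0,0.9,-0.001,0.1205,0.05,0,0,0,0.9,-0.001,0.1205,0.05,0,0,0,0.9]
}}

```text
clock: 48.18
eef_pos: [508.3, -71.8, 152.7]
tcp_rot: [-3.142, 0.001, -0.131]
contact_force: [1.0, -0.3, 0.4]
opening: 0.901
```

```bash
python3 go.py 509,-72,77.5,-0.131
```

```text
[508.3 -71.8 152.7] [-3.142e+00  1.000e-03 -1.310e-01] 0.9009226641961462 48.1833
509,-72,77.5,-0.131 [0.0008, 0.0001, 0.0752, -0.0001, 0.0009, 0.0002]
```

Emit:
{"fn": "drive_tool", "kwargs": {
  "targets": [0.001,0,0.025,0,0,0,0.9,0.001,0,0.05,0,0,0,0.9,0.001,0,0.07,0,0,0,0.9,0.001,0,0.075,0,0,0,0.9,0.001,0,0.075,0,0,0,0.9,0.001,0,0.075,0,0,0,0,0.001,0,0.075,0,0,0,0,0.001,0,0.075,0,0,0,0,0.001,0,0.075,0,0,0,0,0.001,0,0.075,0,0,0,0,0.001,0,0.075,0,0,0,0],
  "force": 30
}}

```text
clock: 49.1
eef_pos: [510.4, -72.0, 79.7]
tcp_rot: [-3.141, -0.003, -0.131]
contact_force: [-0.4, 1.4, 5.2]
opening: 0.591
```

Emit:
{"fn": "drive_tool", "kwargs": {
  "targets": [0,0,-0.01,0,0,0,0,0,0,-0.025,0,0,0,0,0,0,-0.045,0,0,0,0,0,0,-0.07,0,0,0,0,0,0,-0.09,0,0,0,0,0,0,-0.1,0,0,0,0,0,0,-0.1,0,0,0,0,0,0,-0.1,0,0,0,0]
}}

```text
clock: 49.77
eef_pos: [509.6, -72.2, 178.6]
tcp_rot: [3.142, -0.002, -0.131]
contact_force: [0.3, 0.4, -1.1]
opening: 0.591
```

```bash
python3 go.py 427,60,140,-0.131
```

```text
[509.6 -72.2 178.6] [ 3.142e+00 -2.000e-03 -1.310e-01] 0.5910636094363962 49.7667
427,60,140,-0.131 [-0.0992, -0.1203, 0.0384, 0.0001, -0.0017, -0.0002]
```

Emit:
{"fn": "drive_tool", "kwargs": {
  "targets": [-0.01,-0.012,0,0,0,0,0,-0.028,-0.034,0,0,0,0,0,-0.05,-0.06,0,0,0,0,0,-0.072,-0.087,0,0,0,0,0,-0.088,-0.106,0,0,0,0,0,-0.096,-0.116,0,0,0,0,0,-0.099,-0.12,0.01,0,0,0,0,-0.099,-0.12,0.025,0,0,0,0,-0.099,-0.12,0.035,0,0,0,0,-0.099,-0.12,0.035,0,0,0,0]
}}

```text
clock: 50.6
eef_pos: [424.3, 60.1, 140.4]
tcp_rot: [3.14, 0.005, -0.131]
contact_force: [-0.4, 0.4, -0.5]
opening: 0.592
```

Emit:
{"fn": "drive_tool", "kwargs": {
  "targets": [0,0,0.015,0,0,0,0,0,0,0.028,0,0,0,0,0,0,0.035,0,0,0,0,0,0,0.038,0,0,0,0,0,0,0.038,0,0,0,0,0,0,0.038,0,0,0,0]
}}

```text
clock: 51.1
eef_pos: [426.9, 59.7, 105.1]
tcp_rot: [3.142, 0.0, -0.131]
contact_force: [0.6, -0.5, -0.6]
opening: 0.592
```

Emit:
{"fn": "drive_tool", "kwargs": {
  "targets": [0,0,0.001,0,0,0,0,0,0,0.0015,0,0,0,0,0,0,0.0015,0,0,0,0]
}}

```text
clock: 51.35
eef_pos: [427.1, 59.7, 103.7]
tcp_rot: [-3.141, -0.001, -0.131]
contact_force: [-0.2, 0.5, -0.4]
opening: 0.589
```

```bash
python3 go.py 427,60,102,-0.131
```

```text
[427.1  59.7 103.7] [-3.141e+00 -1.000e-03 -1.310e-01] 0.588597446590212 51.35
427,60,102,-0.131 [-0.0002, -0.0002, 0.0017, -0.0002, -0.0007, -0.0003]
```

Emit:
{"fn": "drive_tool", "kwargs": {
  "targets": [0,0,0.0005,0,0,0,0,0,0,0.001,0,0,0,0,0,0,0.001,0,0,0,0.63,0,0,0.001,0,0,0,0.68,0,0,0.001,0,0,0,0.75,0,0,0.001,0,0,0,0.85,0,0,0.001,0,0,0,0.85,0,0,-0.02,0,0,0,0.85,0,0,-0.05,0,0,0,0.85,0,0,-0.08,0,0,0,0.85,0,0,-0.11,0,0,0,0.85,0,0,-0.11,0,0,0,0.85]
}}

```text
clock: 52.35
eef_pos: [429.4, 60.0, 218.0]
tcp_rot: [-3.14, -0.007, -0.131]
contact_force: [1.8, 0.1, 0.7]
opening: 0.853
```

Emit:
{"fn": "drive_tool", "kwargs": {
  "targets": [0,0.035,-0.01,0,0,0,0.9,0,0.07,-0.02,0,0,0,0.9,0,0.105,-0.03,0,0,0,0.9,0,0.14,-0.04,0,0,0,0.9,0,0.175,-0.04,0,0,0,0.9,0,0.21,-0.04,0,0,0,0.9,0,0.245,-0.04,0,0,0,0.9,0,0.28,-0.04,0,0,0,0.9,0,0.3,-0.04,0,0,0,0.9,0,0.3,-0.04,0,0,0,0.9,0,0.3,-0.04,0,0,0,0.9,0,0.3,-0.04,0,0,0,0.9]
}}

```text
clock: 53.35
eef_pos: [387.3, -237.2, 252.9]
tcp_rot: [-3.141, 0.001, -0.132]
contact_force: [0.0, 0.3, -0.7]
opening: 0.903
```

```bash
python3 - <<'E'
from meas import *
f=grab_frame("top"); im=f["color"]; M=masks(im)
roi=(140,225,270,365)
for z,n in((24,"white"),(46,"fig")):
    m=M[n]
    for c in blobs(m,150,roi): print(n,np.round(rect(f,c,z),1))
g=grab_frame("side")["color"]
a=cv2.resize(im[215:365,130:280],(450,450),interpolation=cv2.INTER_CUBIC); b=cv2.resize(g[180:350,170:340],(450,450)) if 0 else cv2.resize(g[140:290,190:306],(348,450),interpolation=cv2.INTER_CUBIC)
cv2.imwrite("pics/f.png",np.hstack([a,b]))
E
```

```text
white [390.3  65.8  57.   20.7  76. ]
white [453.3  57.   56.2  36.5  80.8]
white [467.8 160.4  56.   32.5  82.2]
white [495.   52.   56.8  29.   79. ]
white [507.5 155.1  57.1  29.3  78. ]
white [549.7  44.7  56.2  40.6  82. ]
white [566.2 147.2  55.8  33.3  81.2]
fig [424.   62.5  50.7  46.9 -89.8]
fig [439.8 165.1  45.8  45.  -54. ]
fig [523.2  50.   44.5  43.9   1.8]
fig [537.1 149.4  45.8  43.3 -62.6]
```

View pics/f.png

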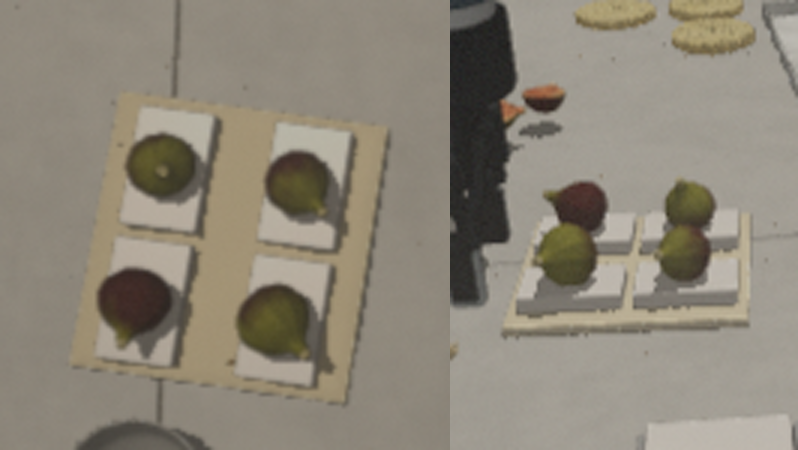

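The composite shows all four figs upright on their tiles, all flat on the board. Each fig is within about 4 mm of its tile's centre. The arm is clear, so I'm handing in.

```bash
python3 -c "
from h import *
print(sense()['clock'], sign_off())"
```

```text
the job is handed in; nothing more can be done
53.45 None
```

All four whole figs are plated: each sits upright near the middle of its own white tile, with the four tiles lying flat on the cake board. I used the tile that was lying out on the bench plus three from the dispenser. That leaves two in the dispenser by count, as I did not check it after the last draw. Nothing else was moved. I handed in at 53 s.

- **Knocked tile:** after it was first placed, the loose tile was knocked about 5 cm, half off the board's far edge. I saw this in the top view, picked it up again and put it back before plating any figs.
- **Last checks:** the top and side pictures agree, and each fig centre measures within about 4 mm of its tile's centre. I had no clean measurement of the re-placed tile. I estimated its centre from the parts showing around the fig, about (538, 149) mm.
- **Disagreements:** the top and side views differed by 5–10 mm on where the farthest fig stood before I picked it, so I used a value in between. Several grips also settled 2–3 mm higher than commanded, because the pads swing forward as they close. I lowered those pieces with a force check.

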